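# Load the dry-block heater

### The arm

A 6-joint arm with a two-finger parallel gripper is mounted at the origin on a cart in front of the work surface, level with it; the furniture and walls round the work are solid. World frame = base frame: x ahead of the robot, y to its left, z up, the work surface at z = 0. Lengths are in m, angles in rad, forces in N, time in s.
With the tool pointing down it reaches from about 0.325 to 0.925 m from the base axis. Payload 3.1 kg.
Tool frame: the origin (TCP) lies at the very end of the fingers, on their centre line; the grasp point (between the pads) lies 19 mm behind it; x points along the fingers, z is the direction in which the jaws open and shut, and the axes are right-handed (so a half turn about x gives the same grasp; the last joint's range is limited). The gripper opens to 85 mm and grips with 20 to 120 N. Pads are 22 mm wide; open, the fingers measure 114 mm over their backs; the gripper's body (76 mm by 85 mm) begins 54 mm behind the grasp point. The pads swing forward as they close: fully open they stand 13 mm farther back than shut.
Start: joints at [-1.355, 0.217, 1.613, -0, 1.311, -0.112], TCP at [0.201, -0.592, 0.231] pointing down, gripper open.
Joint ranges: [-2.75, 2.75], [-0.78, 2.1], [0.31, 2.55], [-1.13, 4.27], [0.13, 2.63], [-2.58, 2.58]. Speed limits (rad/s): [2.79, 2.79, 3.14, 3.14, 3.14, 3.14].

### API

Orientations are given as a unit quaternion [x, y, z, w].
In Python, from workcell import status, grab_frame, ctrl, spotter gives the robot as it stands.
- The arm moves only by the tool move_arm, never from a script. Its argument "plan" is a list of rows, each a list of 6 numbers: the shift along the tool's x, y, z scaled (see below), then the turn, a rotation vector about the tool's x, y, z scaled (see below). In form: [[tx, ty, tz, rx, ry, rz], ...]. A call has 1 to 12 rows; each row shifts and turns the pose as measured when the row begins, along the tool's axes as they then stand; what a row does not reach is not made up. The controller multiplies each number of a shift by 5 cm and each number of a turn by 0.1 rad. A row lasts 1/10 s, in which the tool goes at most 50 mm and 8.59 degrees, less where a joint would pass 70% of its speed; a pose out of reach is approached as far as the arm can. A call with a number of a shift or a turn outside -1 to 1 is refused whole. A call with a gripper value outside its range is refused whole. "grip" is the closure, from 0 (fully open) to 1 (shut), set as the call begins (left out, the last holds). The fingers move at their own pace and stop on an object; "force" is the grip in N (left out, the last holds). Time passes only in rows, so rows that do not move let the fingers close. It gives the time, the measured TCP pose, the force and the opening at its end, in the units of the state.
- status.get_obs(): the state, without advancing time (a new reading comes with each control period).
- grab_frame(name): name is "scene" or "top" or "wrist"; returns a dict with "img" (400x640x3 uint8, blue, green, red), "mtx" (3x3 intrinsics, pixels), "distortion" ([k1, k2, p1, p2, k3] as OpenCV has them; the pictures are not rectified), "origin" and "attitude" of the camera in the world. Camera axes: x right, y down, z forward; pixel columns grow to the right and rows downward; lengths in m; the calibration is good to about 2 mm. A picture is of the moment at which its call begins. There is no depth.
- ctrl.job_done(): hands the job in, once; it reports no verdict.
Trained networks look in the newest picture that a camera, given by its name, has taken for a name from the list of things; names that differ only in an ending like _2 or _b are one class to them, and where a whole thing is asked for, a point or a joint stands for the part that bears it (a point fixed in the world has none). Each returns a list of dicts, best first, with "p" (0 to 1); they miss things now and then, are a little off and sometimes report something else, mostly with a low value. They report only what shows in the picture. A call takes as long as a camera call. They do not tell look-alikes from the thing itself.
- spotter.recognise(label, camera): "uv" ([column, row] in pixels, amid what is visible of it).
The state is a dict: "clock": time; "qpos": joint angles; "qvel": joint speeds; "joint_torque": joint torques, N m; "tool_pos": TCP position; "tcp_rot": TCP orientation; "ft_force": force on the tool from outside, world axes, zero at the start; "moment": the same for the moment, N m; "gripper_width": finger opening in m.
Only numpy, scipy, OpenCV 4.12 (cv2) and the standard library are available. Lean on these libraries where they do the work, as an engineer would, in place of code of your own. Each camera call takes 0.05 s, during which the arm holds its last target.

### The job

Load the dry-block heater: stand each of the four loose vessels (the small vial, the brown dropper bottle, the white bottle and the big amber bottle) upright in the aluminium block whose well is bored for its diameter, each right down on the floor of its well. Set them down gently, let go of them all, and leave the tweezers where they lie.

Things in the scene. Friction and masses are not known exactly. Their poses are not given: they have to be found in the camera images.
- sample_vial: small clear screw-cap vial with black contents and a blue cap, 20 mm across, 53 mm tall, about 12 g. Origin: centre of its underside, z up its axis. Cap 18 mm across from 43 to 53 mm up; pick it by the cap or just below
- dropper_bottle: brown dropper bottle with a black rubber bulb, 103 mm tall, about 60 g. Origin: centre of its underside, z up its axis. Cylindrical body 36 mm across from 0 to about 58 mm up; collar 20 mm across from 62 to 77 mm, bulb 14 mm across above that
- white_bottle: plain white round plastic bottle with a white cap, 46 mm across, 104 mm tall, about 70 g. Origin: centre of its underside, z up its axis. Cap 34 mm across from 88 to 104 mm up
- amber_bottle: brown glass bottle with a ribbed blue cap, 60 mm across, 133 mm tall, about 320 g. Origin: centre of its underside, z up its axis. Cap 39 mm across from 114 to 133 mm up
- block_28: aluminium block, 80 x 80 x 40 mm, with one round 28 mm well in its middle, for the vial; fixed in the white dry-block heater, top 80 mm above the worktop. Origin: centre of its underside, z up. Well floor 14 mm, top face 40 mm above the origin (well 26 mm deep)
- block_44: aluminium block, 80 x 80 x 40 mm, with one round 44 mm well in its middle, for the dropper bottle; fixed in the white dry-block heater, top 80 mm above the worktop. Origin: centre of its underside, z up. Well floor 14 mm, top face 40 mm above the origin (well 26 mm deep)
- block_54: aluminium block, 80 x 80 x 40 mm, with one round 54 mm well in its middle, for the white bottle; fixed in the white dry-block heater, top 80 mm above the worktop. Origin: centre of its underside, z up. Well floor 14 mm, top face 40 mm above the origin (well 26 mm deep)
- block_68: aluminium block, 80 x 80 x 40 mm, with one round 68 mm well in its middle, for the amber bottle; fixed in the white dry-block heater, top 80 mm above the worktop. Origin: centre of its underside, z up. Well floor 14 mm, top face 40 mm above the origin (well 26 mm deep). The four blocks sit two by two, 82 mm apart; the heater's rim around them is 64 mm high
- tweezers: steel tweezers lying on the worktop, 119 x 9 x 11 mm; origin: middle of the underside. Not to be disturbed
- homogeniser: tall bench homogeniser, fixed, standing straight ahead of the robot, beside the vessels. Origin on the worktop. From it: blue base plate (30 mm high) from -212 to +59 mm along world x and 108 mm to either side along world y; on it a white foam block with a beaker (132 mm high), above that the motor head (about 280 to 500 mm up, over the plate) and a stand rod, 532 mm high. To reach the other side, pass above it
Mind the look-alikes: they are no part of the job. Leave any pink look-alike of the sample_vial alone. Of the things that look like the amber_bottle, take the one that is farthest to the robot's left at the start.

How it is judged:
At the end, for the whole second after the job is handed in: Each vessel stands upright (within 0.12 rad) and at rest in the block bored for it: vial in the 28 mm well, dropper bottle in the 44 mm, white bottle in the 54 mm, amber bottle in the 68 mm; its axis is within 8 mm of the well's and its underside within 4 mm of the well floor (horizontal distance between sample_vial and block_28 below 0.008 m and z of sample_vial in the frame of block_28 between 0.01 and 0.018 m and angle between each of sample_vial, dropper_bottle, white_bottle, amber_bottle's own z axis and vertical below 0.12 rad and linear speed of each of sample_vial, dropper_bottle, white_bottle, amber_bottle below 0.02 m/s and horizontal distance between dropper_bottle and block_44 below 0.008 m and z of dropper_bottle in the frame of block_44 between 0.01 and 0.018 m and horizontal distance between white_bottle and block_54 below 0.008 m and z of white_bottle in the frame of block_54 between 0.01 and 0.018 m and horizontal distance between amber_bottle and block_68 below 0.008 m and z of amber_bottle in the frame of block_68 between 0.01 and 0.018 m); the robot touches nothing.
It fails at once if a vessel is knocked or dropped over (tilted more than 0.7 rad) (angle between any of sample_vial, dropper_bottle, white_bottle, amber_bottle's own z axis and vertical above 0.7 rad).
It fails at once if the tweezers are disturbed (moved more than 20 mm) (distance of tweezers from where it was at the start of the episode above 0.02 m).
It fails at once if a vessel is banged or pressed hard on a block (more than 60 N) (contact force between any of sample_vial, dropper_bottle, white_bottle, amber_bottle and block_28 above 60 N or contact force between any of sample_vial, dropper_bottle, white_bottle, amber_bottle and block_44 above 60 N or contact force between any of sample_vial, dropper_bottle, white_bottle, amber_bottle and block_54 above 60 N or contact force between any of sample_vial, dropper_bottle, white_bottle, amber_bottle and block_68 above 60 N).
It fails at once if a vessel is dropped (it falls free of the fingers faster than 0.5 m/s, a drop of about 13 mm) ((contact force between sample_vial and the fingers below 0.01 N and linear speed of sample_vial above 0.5 m/s) or (contact force between dropper_bottle and the fingers below 0.01 N and linear speed of dropper_bottle above 0.5 m/s) or (contact force between white_bottle and the fingers below 0.01 N and linear speed of white_bottle above 0.5 m/s) or (contact force between amber_bottle and the fingers below 0.01 N and linear speed of amber_bottle above 0.5 m/s)).
It also fails if it takes over 120 s, if anything falls off the work surface, if the arm or the gripper's body presses on something with over 40 N, if the wrist force passes 120 N, or if a joint passes its speed limit or range.

## Working session

There is one attempt and no reset: what is moved stays moved. The work goes in short steps, Python scripts to look and compute and a tool call to move; the robot and the scene stay as the last step left them, time stands still between calls to the robot, and variables do not carry over. Pictures are saved under pics/ and viewed, and the job is handed in when it is done.

Besides the shell and the picture viewer there is one more tool, called after "Call:" as name(argument=value, ...), one argument or row to a line, values as JSON. move_arm: Moves the arm, as the interface text tells. Shifts and turns lie within -1 to 1; 1 stands for 5 cm of shift or 0.1 rad of turn. Its arguments: {"type":"object","properties":{"plan":{"type":"array","items":{"type":"array","items":{"type":"number","minimum":-1,"maximum":1}}},"grip":{"type":"number"},"force":{"type":"number"}},"required":["plan"]}

```bash
ls; mkdir -p pics
python3 - <<'E'
from workcell import status, grab_frame, ctrl, spotter
import cv2
o=status.get_obs()
print(o)
for n in ["scene","top","wrist"]:
    f=grab_frame(n); cv2.imwrite(f"pics/{n}0.png",f["img"]); print(n,f["mtx"],f["distortion"],f["origin"],f["attitude"])
E
```

```text
pics
{'clock': 0.0, 'qpos': array([-1.35517354e+00,  2.17773895e-01,  1.61494098e+00,  2.72348590e-05,
        1.31127742e+00, -1.12215105e-01]), 'qvel': array([-0.00064118, -0.00050137, -0.00141302, -0.00089369, -0.0009415 ,
        0.000114  ]), 'joint_torque': array([-1.69774368e-03, -3.96846700e+01, -3.03851902e+01, -2.16721282e-04,
        9.68611857e-03, -2.05341493e-06]), 'tool_pos': array([ 0.20109257, -0.59090662,  0.22995244]), 'tcp_rot': array([ 0.41228147,  0.57551263, -0.41113145,  0.57426486]), 'ft_force': array([ 0.74723545, -0.25443155, -0.5156141 ]), 'moment': array([-0.04660562, -0.031395  ,  0.01294209]), 'gripper_width': 0.08560474458573705}
scene [[397.36803387   0.         316.73832115]
 [  0.         397.36803387 194.79905194]
 [  0.           0.           1.        ]] [-0.0434687  0.         0.         0.         0.       ] [0.11573826 0.65682779 0.74564004] [-0.28940288  0.88012406 -0.35911668  0.1125292 ]
top [[388.39684588   0.         316.52603084]
 [  0.         388.39684588 205.43875878]
 [  0.           0.           1.        ]] [-0.07385041  0.          0.          0.          0.        ] [0.35368962 0.1067213  1.12231801] [-0.70030832  0.71007794 -0.04893765  0.05443062]
wrist [[307.8799384    0.         320.72614294]
 [  0.         307.8799384  195.8883725 ]
 [  0.           0.           1.        ]] [0.02100265 0.         0.         0.         0.        ] [ 0.26844018 -0.56856996  0.37278582] [ 0.80439928 -0.57691    -0.08355307  0.11461034]
```

View pics/scene0.png

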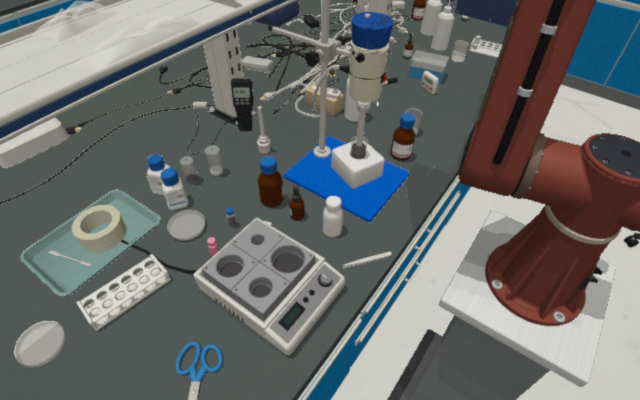

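View pics/top0.png

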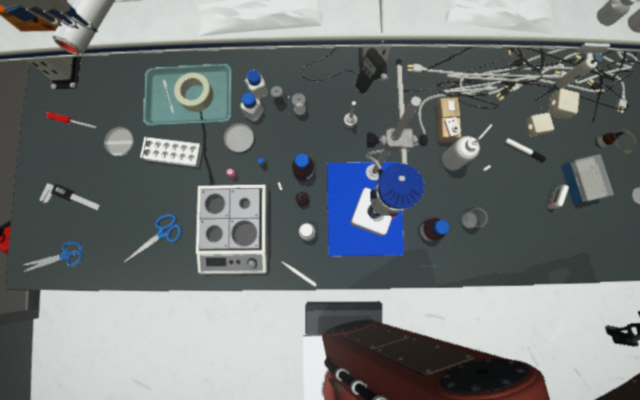

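View pics/wrist0.png

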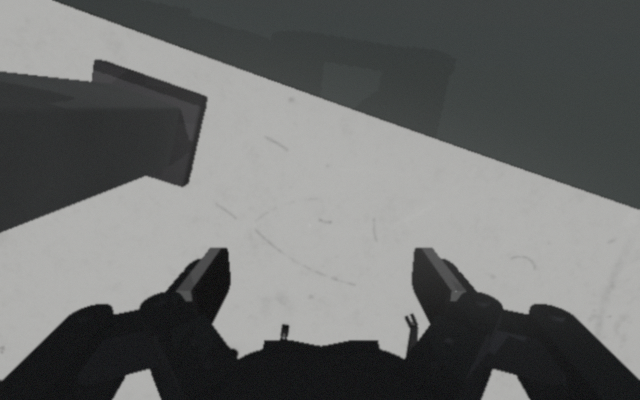

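```bash
cat > h.py <<'E'
import numpy as np, cv2
from scipy.spatial.transform import Rotation as R
from workcell import status, grab_frame, ctrl, spotter
def ray(f,uv):
    p=cv2.undistortPoints(np.array([[uv]],float),f["mtx"],np.array(f["distortion"]))[0,0]
    d=R.from_quat(f["attitude"]).apply([p[0],p[1],1.]); return np.array(f["origin"]),d
def onz(f,uv,z):
    o,d=ray(f,uv); return o+d*(z-o[2])/d[2]
def proj(f,P):
    P=np.atleast_2d(P).astype(float); r=R.from_quat(f["attitude"]).inv()
    q=r.apply(P-np.array(f["origin"]))
    return cv2.projectPoints(q.reshape(-1,1,3),np.zeros(3),np.zeros(3),f["mtx"],np.array(f["distortion"]))[0][:,0]
def crop(f,name,x0,y0,x1,y1,s):
    cv2.imwrite(name,cv2.resize(f["img"][y0:y1,x0:x1],None,fx=s,fy=s,interpolation=cv2.INTER_CUBIC))
E
python3 - <<'E'
from h import *
import pickle
d={n:grab_frame(n) for n in("top","scene")}
pickle.dump(d,open("f0.pkl","wb"))
crop(d["top"],"pics/t1.png",180,140,340,300,5) if 0 else crop(d["top"],"pics/t1.png",185,140,335,290,4)
crop(d["scene"],"pics/s1.png",180,120,400,350,2.6) if 0 else crop(d["scene"],"pics/s1.png",185,140,405,340,3)
for l in["sample_vial","dropper_bottle","white_bottle","amber_bottle","block_28","block_44","block_54","block_68","tweezers","homogeniser"]:
    for c in("top","scene"):
        print(l,c,[(np.round(r["uv"]).tolist(),round(r["p"],2)) for r in spotter.recognise(l,c)])
for uv,z in [((303,160),.133),((262,161),.053),((303,198),.103),((307,230),.104),((215,203),.08),((244,203),.08),((214,234),.08),((246,233),.08)]:
    print(uv,onz(d["top"],uv,z).round(3))
E
```

```text
sample_vial top [([232.0, 173.0], 0.65), ([261.0, 163.0], 0.6)]
sample_vial scene [([230.0, 215.0], 0.48)]
dropper_bottle top [([300.0, 199.0], 0.69), ([246.0, 204.0], 0.34)]
dropper_bottle scene [([294.0, 208.0], 0.94)]
white_bottle top [([306.0, 232.0], 0.71)]
white_bottle scene []
amber_bottle top [([434.0, 229.0], 0.61), ([304.0, 167.0], 0.58)]
amber_bottle scene [([268.0, 182.0], 0.92), ([404.0, 138.0], 0.8), ([260.0, 294.0], 0.59), ([256.0, 243.0], 0.58)]
block_28 top [([245.0, 231.0], 0.86), ([215.0, 204.0], 0.79), ([242.0, 206.0], 0.65), ([215.0, 234.0], 0.65)]
block_28 scene [([258.0, 241.0], 0.93), ([226.0, 269.0], 0.91), ([291.0, 258.0], 0.71), ([261.0, 292.0], 0.68)]
block_44 top [([245.0, 231.0], 0.86), ([215.0, 204.0], 0.79), ([242.0, 206.0], 0.65), ([215.0, 234.0], 0.65)]
block_44 scene [([258.0, 241.0], 0.93), ([226.0, 269.0], 0.91), ([291.0, 258.0], 0.71), ([261.0, 292.0], 0.68)]
block_54 top [([245.0, 231.0], 0.86), ([215.0, 204.0], 0.79), ([242.0, 206.0], 0.65), ([215.0, 234.0], 0.65)]
block_54 scene [([258.0, 241.0], 0.93), ([226.0, 269.0], 0.91), ([291.0, 258.0], 0.71), ([261.0, 292.0], 0.68)]
block_68 top [([245.0, 231.0], 0.86), ([215.0, 204.0], 0.79), ([242.0, 206.0], 0.65), ([215.0, 234.0], 0.65)]
block_68 scene [([258.0, 241.0], 0.93), ([226.0, 269.0], 0.91), ([291.0, 258.0], 0.71), ([261.0, 292.0], 0.68)]
tweezers top []
tweezers scene [([367.0, 256.0], 0.53), ([291.0, 258.0], 0.42)]
homogeniser top [([212.0, 204.0], 0.61)]
homogeniser scene [([292.0, 209.0], 0.54)]
(303, 160) [0.621 0.147 0.133]
(262, 161) [0.641 0.267 0.053]
(303, 198) [0.524 0.149 0.103]
(307, 230) [0.439 0.14  0.104]
(215, 203) [0.518 0.391 0.08 ]
(244, 203) [0.517 0.311 0.08 ]
(214, 234) [0.433 0.392 0.08 ]
(246, 233) [0.435 0.305 0.08 ]
```

```bash
echo
```

```text
(no output)
```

View pics/t1.png

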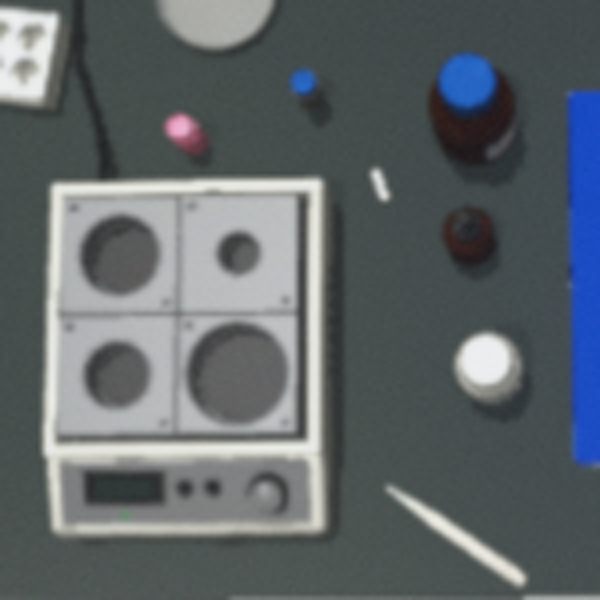

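View pics/s1.png

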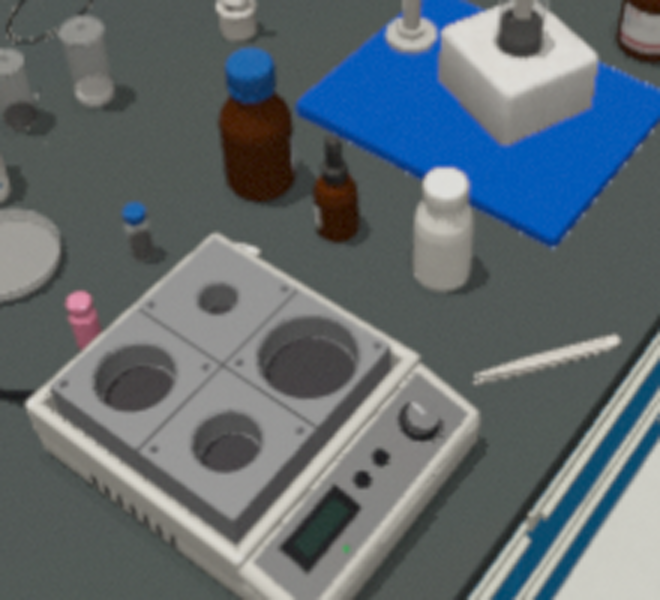

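Run:
```python
from h import *
import pickle
o=status.get_obs()
M=R.from_quat(o["tcp_rot"]).as_matrix(); print("tool axes cols\n",M.round(3))
w=grab_frame("wrist"); p=o["tool_pos"]
W=R.from_quat(w["attitude"]).as_matrix()
print("cam in tool",(M.T@(np.array(w["origin"])-p)).round(4),"\n",(M.T@W).round(3))
for back in(0,.005,.01,.013,.02): print(back,proj(w,[p-M[:,0]*back+M[:,2]*.0428*s for s in(-1,1)]).round(1).tolist())
d=pickle.load(open("f0.pkl","rb"));t=d["top"];s=d["scene"]
for a in [(328,163),(328,255),(403,255),(403,163)]: print("plate",onz(t,a,.03).round(3))
for a in [(400,185)]: print("head",onz(t,a,.5).round(3))
# rod top: scene ~ (322,150 base)
print("rod base scene",onz(s,(323,152),.03).round(3))
for n,a,z in [("28",(239,253),.08),("44",(117,376),.08),("54",(121,255),.08),("68",(238,374),.08),("vial",(303,82),.053),("amb",(467,82),.133),("drop bulb",(468,224),.103),("white",(487,359),.104),("tweez a",(388,488),.005),("tweez b",(524,580),.005)]:
    uv=(185+(a[0]-1.5)/4,140+(a[1]-1.5)/4); print(n,uv,onz(t,uv,z).round(4))
for n,a,z in [("28",(218,298),.08),("44",(228,442),.08),("54",(135,377),.08),("68",(307,357),.08),("vial",(133,211),.053),("amb",(250,65),.133),("drop",(333,143),.103),("white",(446,184),.104)]:
    uv=(185+(a[0]-1)/3,140+(a[1]-1)/3); print("scene",n,onz(s,uv,z).round(4))
```

```text
tool axes cols
 [[-0.     0.947  0.322]
 [-0.     0.322 -0.947]
 [-1.    -0.     0.   ]]
cam in tool [-1.427e-01  7.100e-02  1.000e-04] 
 [[ 0.    -0.281  0.96 ]
 [-0.002 -0.96  -0.281]
 [ 1.    -0.002 -0.   ]]
0 [[236.5, 251.2], [404.9, 251.0]]
0.005 [[233.8, 255.8], [407.5, 255.6]]
0.01 [[231.0, 260.7], [410.4, 260.5]]
0.013 [[229.2, 263.8], [412.2, 263.6]]
0.02 [[224.7, 271.6], [416.7, 271.3]]
plate [0.638 0.079 0.03 ]
plate [0.374 0.084 0.03 ]
plate [ 0.371 -0.126  0.03 ]
plate [ 0.635 -0.138  0.03 ]
head [ 0.477 -0.026  0.5  ]
rod base scene [ 0.606 -0.055  0.03 ]
28 (244.375, 202.875) [0.5173 0.3105 0.08  ]
44 (213.875, 233.625) [0.4343 0.3925 0.08  ]
54 (214.875, 203.375) [0.5171 0.3918 0.08  ]
68 (244.125, 233.125) [0.4347 0.3101 0.08  ]
vial (260.375, 160.125) [0.6438 0.2719 0.053 ]
amb (301.375, 160.125) [0.6203 0.1516 0.133 ]
drop bulb (301.625, 195.625) [0.531 0.153 0.103]
white (306.375, 229.375) [0.4406 0.1412 0.104 ]
tweez a (281.625, 261.625) [0.3577 0.2161 0.005 ]
tweez b (315.625, 284.625) [0.2918 0.1199 0.005 ]
scene 28 [0.5164 0.3101 0.08  ]
scene 44 [0.4336 0.3924 0.08  ]
scene 54 [0.5161 0.3924 0.08  ]
scene 68 [0.4346 0.3116 0.08  ]
scene vial [0.6435 0.2719 0.053 ]
scene amb [0.6187 0.1522 0.133 ]
scene drop [0.5326 0.1581 0.103 ]
scene white [0.4383 0.1427 0.104 ]
```

Call:
move_arm(
  plan=[
    [-1,0,0,0,0,0],
    [-1,0,0,0,0,0],
    [-1,0,0,0,0,0],
    [-1,0,0,0,0,0],
    [-1,0,0,0,0,0],
    [-1,0,0,0,0,0],
    [-1,0,0,0,0,0],
    [-0.5,0,0,0,0,0],
    [0,0,0,0,0,0],
  ],
  grip=0,
  force=40,
)

```text
clock: 2.2
tool_pos: [0.2009, -0.5903, 0.6098]
tcp_rot: [0.414, 0.577, -0.409, 0.572]
ft_force: [-0.7, 0.4, 0.3]
gripper_width: 0.0851
```

Call:
move_arm(
  plan=[
    [0,0.55,-0.76,0,0,0],
    [0,0.55,-0.76,0,0,0],
    [0,0.55,-0.76,0,0,0],
    [0,0.55,-0.76,0,0,0],
    [0,0.55,-0.76,0,0,0],
    [0,0.55,-0.76,0,0,0],
  ],
)

```text
clock: 2.8
tool_pos: [0.2848, -0.3194, 0.5957]
tcp_rot: [0.421, 0.582, -0.408, 0.564]
ft_force: [1.1, -1.1, 0.2]
gripper_width: 0.0855
```

Call:
move_arm(
  plan=[
    [-0.1,0.55,-0.76,0,0,0],
    [-0.1,0.55,-0.76,0,0,0],
    [-0.1,0.55,-0.76,0,0,0],
    [-0.1,0.55,-0.76,0,0,0],
    [-0.1,0.55,-0.76,0,0,0],
    [-0.1,0.55,-0.76,0,0,0],
    [-0.1,0.55,-0.76,0,0,0],
    [-0.1,0.55,-0.76,0,0,0],
    [-0.1,0.55,-0.76,0,0,0],
    [-0.1,0.55,-0.76,0,0,0],
    [-0.1,0.55,-0.76,0,0,0],
    [-0.1,0.55,-0.76,0,0,0],
  ],
)

```text
clock: 4.0
tool_pos: [0.458, 0.2386, 0.6492]
tcp_rot: [0.419, 0.59, -0.411, 0.554]
ft_force: [-0.8, -0.2, -0.1]
gripper_width: 0.0854
```

```bash
cat >> h.py <<'E'
T=np.array([[0,-1,0],[0,0,1],[-1,0,0]],float)
def need(pos=None):
    o=status.get_obs(); M=R.from_quat(o["tcp_rot"])
    rv=(M.inv()*R.from_matrix(T)).as_rotvec()
    print("pos",o["tool_pos"].round(4),"rot units total",(rv/.1).round(2), "q",o["qpos"].round(2))
    if pos is not None:
        print("shift units total",(M.inv().apply(np.array(pos)-o["tool_pos"])/.05).round(2))
E
python3 -c "
from h import *
need()"
```

```text
pos [0.458  0.2386 0.6492] rot units total [-28.26  -0.41  -0.63] q [ 0.32 -0.01  1.1   0.06  2.07  1.6 ]
```

Call:
move_arm(
  plan=[
    [0,0,0,-1,0,0],
    [0,0,0,-1,0,0],
    [0,0,0,-1,0,0],
    [0,0,0,-1,0,0],
    [0,0,0,-1,0,0],
    [0,0,0,-1,0,0],
    [0,0,0,-1,0,0],
    [0,0,0,-1,0,0],
    [0,0,0,-1,0,0],
    [0,0,0,-1,0,0],
    [0,0,0,-1,0,0],
    [0,0,0,-1,0,0],
  ],
)

```text
clock: 5.2
tool_pos: [0.4596, 0.2474, 0.6158]
tcp_rot: [0.007, 0.735, 0.011, 0.678]
ft_force: [0.5, -0.7, 0.3]
gripper_width: 0.0853
```

Call:
move_arm(
  plan=[
    [0,0,0,-1,0,0],
    [0,0,0,-1,0,0],
    [0,0,0,-1,0,0],
    [0,0,0,-1,0,0],
    [0,0,0,-1,0,0],
    [0,0,0,-1,0,0],
    [0,0,0,-1,0,0],
    [0,0,0,-1,0,0],
    [0,0,0,-1,0,0],
    [0,0,0,-1,0,0],
    [0,0,0,-1,0,0],
    [0,0,0,-1,0,0],
  ],
)

```text
clock: 6.4
tool_pos: [0.4579, 0.247, 0.5861]
tcp_rot: [-0.386, 0.604, 0.443, 0.539]
ft_force: [0.2, -0.6, -0.8]
gripper_width: 0.0852
```

```bash
python3 -c "
from h import *
need((.644,.272,.25))"
```

```text
pos [0.4579 0.247  0.5861] rot units total [-3.15 -0.08 -1.22] q [ 0.33  0.01  1.2   0.06  2.04 -0.9 ]
shift units total [ 6.23 -4.16  1.81]
```

Call:
move_arm(
  plan=[
    [0,0,0,-0.8,0,-0.3],
    [0,0,0,-0.8,0,-0.3],
    [0,0,0,-0.8,0,-0.3],
    [0,0,0,-0.75,0,-0.32],
  ],
)

```text
clock: 6.8
tool_pos: [0.458, 0.2465, 0.5748]
tcp_rot: [0.503, -0.503, -0.503, -0.49]
ft_force: [0.3, -0.2, -0.8]
gripper_width: 0.0853
```

```bash
python3 -c "
from h import *
need((.585,.272,.30))"
```

```text
pos [0.458  0.2465 0.5748] rot units total [ 0.13 -0.13 -0.12] q [ 0.36 -0.05  1.28 -0.01  1.93 -1.22]
shift units total [ 5.46 -2.61  0.55]
```

Call:
move_arm(
  plan=[
    [0.75,-0.43,0.06,0,0,0],
    [0.75,-0.43,0.06,0,0,0],
    [0.75,-0.43,0.06,0,0,0],
    [0.75,-0.43,0.06,0,0,0],
    [0.75,-0.43,0.06,0,0,0],
    [0.75,-0.43,0.06,0,0,0],
    [0.75,-0.43,0.06,0,0,0],
    [0,0,0,0,0,0],
  ],
)

```text
clock: 7.6
tool_pos: [0.6009, 0.2654, 0.2861]
tcp_rot: [-0.502, 0.506, 0.507, 0.485]
ft_force: [-0.8, -0.1, -1.3]
gripper_width: 0.0856
```

```bash
python3 -c "
from h import *
need((.644,.272,.15))
f=grab_frame('wrist');cv2.imwrite('pics/w1.png',f['img'])
print(proj(f,[(.644,.272,.053),(.644,.272,0.),(.62,.152,.133),(.531,.154,.103),(.517,.3105,.08)]).round(1).tolist())
for l in ('sample_vial','dropper_bottle','amber_bottle'): print(l,[(np.round(r['uv'],1).tolist(),round(r['p'],2)) for r in spotter.recognise(l,'wrist')])"
```

```text
pos [0.6009 0.2654 0.2861] rot units total [ 0.17 -0.17 -0.26] q [ 0.31  0.27  1.45 -0.01  1.45 -1.27]
shift units total [ 2.7  -0.94  0.16]
[[328.7, 204.5], [328.4, 194.2], [210.9, 201.7], [216.8, 110.5], [367.1, 99.8]]
sample_vial [([325.4, 197.4], 0.78), ([397.2, 176.3], 0.73), ([441.0, 97.9], 0.39)]
dropper_bottle [([239.7, 112.3], 0.63)]
amber_bottle [([229.4, 186.9], 0.57)]
```

View pics/w1.png

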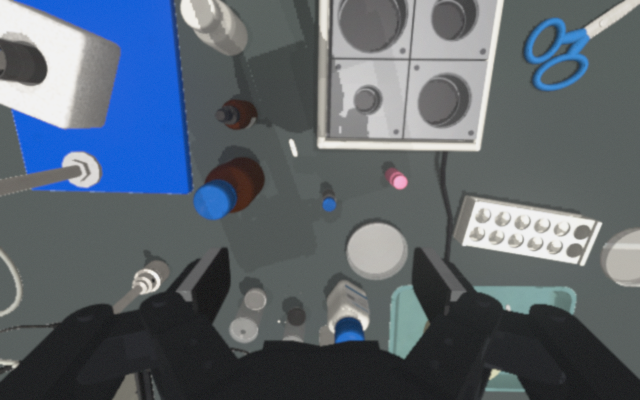

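```bash
python3 -c "
from h import *
import pickle
s=pickle.load(open('f0.pkl','rb')); t=s['top'];sc=s['scene']
print('pink',onz(t,(185+180/4,140+126/4),.053),'dish ctr/edges',onz(t,(239,137),.01),onz(t,(239,152),.01),onz(t,(254,137),.01))
print('dish near, scene',onz(sc,(186,224),.005))
print('bottles',onz(t,(250,101),.09),onz(t,(254,76),.09))
"
```

```text
pink [0.61221297 0.35819301 0.053     ] dish ctr/edges [0.7281165  0.34363715 0.01      ] [0.68161059 0.34267761 0.01      ] [0.72716408 0.29846937 0.01      ]
dish near, scene [0.73129348 0.34059551 0.005     ]
bottles [0.80673291 0.29769452 0.09      ] [0.88272669 0.28766654 0.09      ]
```

Call:
move_arm(
  plan=[
    [0.65,-0.28,0.05,0.05,-0.05,-0.08],
    [0.65,-0.28,0.05,0.05,-0.05,-0.08],
    [0.65,-0.28,0.05,0.05,-0.05,-0.08],
    [0,0,0,0,0,0],
  ],
  grip=0.5,
)

```text
clock: 8.2
tool_pos: [0.6537, 0.2792, 0.221]
tcp_rot: [-0.509, 0.483, 0.493, 0.514]
ft_force: [-0.3, -0.1, -0.3]
gripper_width: 0.0428
```

```bash
python3 -c "
from h import *
need((.644,.272,.1))
f=grab_frame('wrist');cv2.imwrite('pics/w2.png',f['img'])
print(proj(f,[(.644,.272,.053),(.644,.272,0.)]).round(1).tolist())"
```

```text
pos [0.6537 0.2792 0.221 ] rot units total [0.05 0.15 0.47] q [ 0.3   0.37  1.44  0.    1.28 -1.27]
shift units total [ 2.41  0.31 -0.18]
[[311.6, 161.3], [312.2, 151.4]]
```

View pics/w2.png

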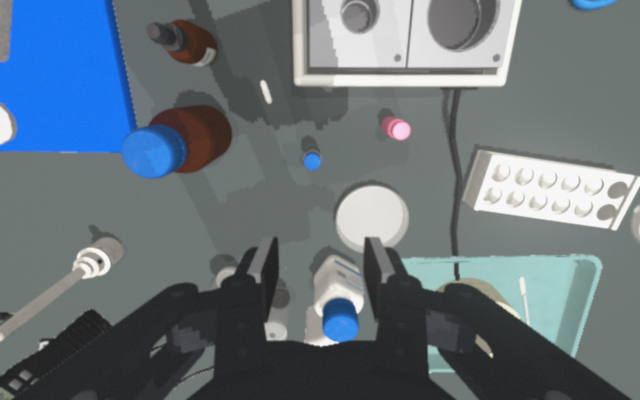

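Call:
move_arm(
  plan=[
    [0.6,0.08,-0.05,0,0.04,0.12],
    [0.6,0.08,-0.05,0,0.04,0.12],
    [0.6,0.08,-0.05,0,0.04,0.12],
    [0.3,0.08,-0.05,0,0.04,0.12],
    [0,0,0,0,0,0],
  ],
)

```text
clock: 8.75
tool_pos: [0.6531, 0.2762, 0.1441]
tcp_rot: [-0.508, 0.486, 0.495, 0.51]
ft_force: [-0.0, -0.4, 0.1]
gripper_width: 0.0428
```

```bash
python3 -c "
from h import *
need((.644,.272,.036))"
```

```text
pos [0.6531 0.2762 0.1441] rot units total [0.08 0.11 0.37] q [ 0.3   0.44  1.49 -0.    1.17 -1.28]
shift units total [ 2.15  0.26 -0.11]
```

Call:
move_arm(
  plan=[
    [0,0.26,-0.11,0.08,0.11,0.37],
  ],
)

```text
clock: 8.85
tool_pos: [0.6416, 0.2715, 0.1473]
tcp_rot: [-0.501, 0.498, 0.499, 0.501]
ft_force: [-0.6, 0.2, 0.3]
gripper_width: 0.0428
```

```bash
python3 -c "
from h import *
need((.644,.272,.036))"
```

```text
pos [0.6416 0.2715 0.1473] rot units total [0.   0.02 0.04] q [ 0.3   0.44  1.5   0.    1.2  -1.27]
shift units total [ 2.23 -0.04  0.01]
```

Call:
move_arm(
  plan=[
    [0.6,-0.03,0,0,0,0],
    [0.6,0,0,0,0,0.04],
    [0.5,0,0,0,0,0.04],
  ],
)

```text
clock: 9.15
tool_pos: [0.6544, 0.2757, 0.0796]
tcp_rot: [-0.503, 0.491, 0.497, 0.508]
ft_force: [-0.6, 0.1, 0.1]
gripper_width: 0.0427
```

```bash
python3 -c "
from h import *
need((.644,.272,.036))"
```

```text
pos [0.6544 0.2757 0.0796] rot units total [0.01 0.1  0.23] q [ 0.3   0.52  1.51  0.    1.08 -1.27]
shift units total [ 0.87  0.23 -0.08]
```

Call:
move_arm(
  plan=[
    [0,0.23,-0.08,0,0.1,0.23],
  ],
)

```text
clock: 9.25
tool_pos: [0.6419, 0.2714, 0.0785]
tcp_rot: [-0.5, 0.501, 0.501, 0.499]
ft_force: [-0.8, -0.2, -0.3]
gripper_width: 0.0427
```

```bash
python3 -c "
from h import *
need((.644,.272,.036))"
```

```text
pos [0.6419 0.2714 0.0785] rot units total [ 0.01 -0.01 -0.03] q [ 0.3   0.52  1.52  0.    1.11 -1.27]
shift units total [ 0.85 -0.04  0.01]
```

Call:
move_arm(
  plan=[
    [0.25,0,0,0,0,0],
    [0.25,0.04,-0.01,0,0.01,0.04],
    [0.25,0.04,-0.01,0,0.01,0.04],
    [0.1,0.04,-0.01,0,0.01,0.04],
  ],
)

```text
clock: 9.65
tool_pos: [0.6408, 0.272, 0.0436]
tcp_rot: [-0.5, 0.5, 0.501, 0.499]
ft_force: [-0.8, -0.1, -0.5]
gripper_width: 0.0428
```

```bash
python3 -c "
from h import *
need((.644,.272,.036))"
```

```text
pos [0.6408 0.272  0.0436] rot units total [ 0.02  0.   -0.02] q [ 0.3   0.56  1.54  0.    1.05 -1.27]
shift units total [ 0.15 -0.06 -0.  ]
```

Call:
move_arm(
  plan=[
    [0.15,-0.06,0,0,0,-0.02],
  ],
)

```text
clock: 9.75
tool_pos: [0.6441, 0.2723, 0.0364]
tcp_rot: [0.501, -0.499, -0.5, -0.5]
ft_force: [-0.2, -0.2, 0.4]
gripper_width: 0.043
```

```bash
python3 -c "
from h import *
need((.644,.272,.036))
f=grab_frame('wrist');cv2.imwrite('pics/w3.png',f['img'])"
```

```text
pos [0.6441 0.2723 0.0364] rot units total [0.02 0.01 0.01] q [ 0.3   0.57  1.53  0.    1.04 -1.27]
shift units total [ 0.01  0.   -0.01]
```

View pics/w3.png

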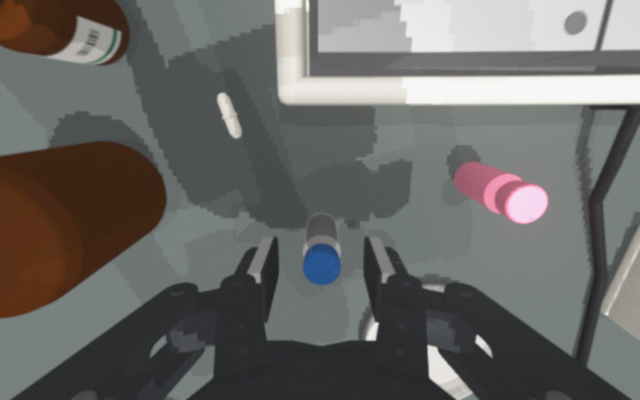

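Call:
move_arm(
  plan=[
    [0,0,0,0,0,0],
    [0,0,0,0,0,0],
    [0,0,0,0,0,0],
    [0,0,0,0,0,0],
    [0,0,0,0,0,0],
  ],
  grip=1,
  force=25,
)

```text
clock: 10.3
tool_pos: [0.6441, 0.2718, 0.0344]
tcp_rot: [-0.5, 0.5, 0.5, 0.499]
ft_force: [0.1, -0.7, -0.6]
gripper_width: 0.018
```

```bash
python3 -c "
from h import *
need((.517,.3105,.18))
f=grab_frame('wrist');cv2.imwrite('pics/w4.png',f['img'])"
```

```text
pos [0.6441 0.2718 0.0344] rot units total [ 0.01 -0.   -0.01] q [ 0.3   0.57  1.53  0.    1.04 -1.27]
shift units total [-2.91  2.54  0.78]
```

View pics/w4.png

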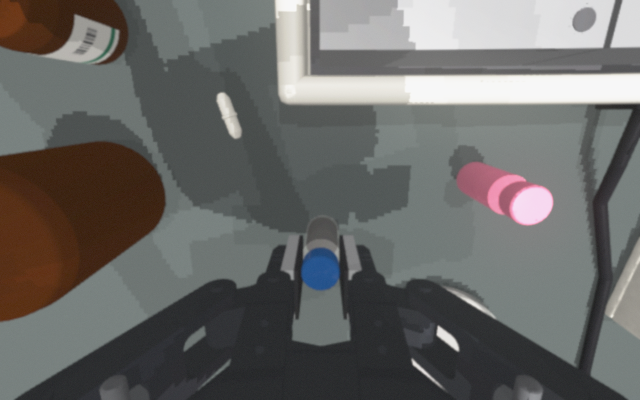

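Call:
move_arm(
  plan=[
    [-0.25,0,0,0,0,0],
    [-0.5,0,0,0,0,0],
    [-0.6,0,0,0,0,0],
    [-0.6,0,0,0,0,0],
    [-0.6,0,0,0,0,0],
    [-0.4,0,0,0,0,0],
  ],
)

```text
clock: 10.95
tool_pos: [0.6415, 0.271, 0.1865]
tcp_rot: [-0.499, 0.502, 0.502, 0.497]
ft_force: [1.0, 0.0, -0.0]
gripper_width: 0.018
```

```bash
python3 -c "
from h import *
need((.517,.3105,.16))"
```

```text
pos [0.6415 0.271  0.1865] rot units total [ 0.01 -0.02 -0.08] q [ 0.3   0.41  1.46 -0.    1.28 -1.27]
shift units total [0.55 2.48 0.8 ]
```

Call:
move_arm(
  plan=[
    [0,0.5,0.16,0,0,0],
    [0,0.5,0.16,0,0,0],
    [0,0.5,0.16,0,0,0],
    [0,0.5,0.16,0,0,0],
    [0,0.3,0.1,0,0,0],
  ],
)

```text
clock: 11.45
tool_pos: [0.5306, 0.3096, 0.201]
tcp_rot: [-0.502, 0.496, 0.497, 0.505]
ft_force: [0.8, -0.6, 0.0]
gripper_width: 0.018
```

```bash
python3 -c "
from h import *
need((.517,.3105,.14))"
```

```text
pos [0.5306 0.3096 0.201 ] rot units total [-0.02  0.05  0.14] q [ 0.41  0.21  1.68 -0.    1.24 -1.15]
shift units total [1.22 0.29 0.01]
```

Call:
move_arm(
  plan=[
    [0.3,0.29,0,0,0.05,0.14],
    [0.3,0,0,0,0,0],
    [0.3,0.04,0,0,0.01,0.04],
    [0.25,0.04,0,0,0.01,0.04],
  ],
)

```text
clock: 11.85
tool_pos: [0.5139, 0.3119, 0.1465]
tcp_rot: [-0.5, 0.499, 0.5, 0.501]
ft_force: [-0.5, 0.4, -0.7]
gripper_width: 0.0182
```

```bash
python3 -c "
from h import *
need((.517,.3105,.12))
f=grab_frame('wrist');cv2.imwrite('pics/w5.png',f['img'])
o=status.get_obs();p=o['tool_pos']
print(proj(f,[(.517,.3105,.08),(.503,.3105,.08),(.531,.3105,.08),(.517,.2965,.08),(.517,.3245,.08)]).round(1).tolist(), proj(f,[p-[0,0,.0344],p+[0,0,.0186]]))"
```

```text
pos [0.5139 0.3119 0.1465] rot units total [-0.    0.02  0.02] q [ 0.43  0.25  1.74  0.    1.15 -1.14]
shift units total [ 0.53 -0.06 -0.03]
[[319.1, 213.9], [319.1, 195.2], [319.2, 231.9], [299.7, 213.9], [338.6, 213.8]] [[320.00752915 222.66940782]
 [319.96862935 264.97335374]]
```

View pics/w5.png

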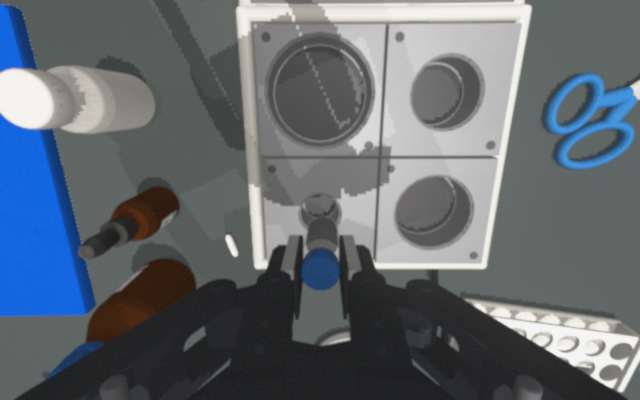

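Call:
move_arm(
  plan=[
    [0.2,-0.06,-0.03,0,0.02,0.02],
    [0.2,0,0,0,0,0.02],
  ],
)

```text
clock: 12.1
tool_pos: [0.5168, 0.3093, 0.1225]
tcp_rot: [-0.499, 0.502, 0.501, 0.498]
ft_force: [0.2, 0.2, -0.1]
gripper_width: 0.0177
```

```bash
python3 -c "
from h import *
need((.517,.3105,.0884))"
```

```text
pos [0.5168 0.3093 0.1225] rot units total [-0.01 -0.02 -0.06] q [ 0.42  0.29  1.75  0.    1.11 -1.15]
shift units total [ 0.68 -0.01  0.03]
```

Call:
move_arm(
  plan=[
    [0.15,0,0.03,0,0,-0.05],
    [0.15,0.03,0,0,0,0.02],
    [0.15,0.03,0,0,0,0.02],
  ],
)

```text
clock: 12.4
tool_pos: [0.5145, 0.3103, 0.0971]
tcp_rot: [-0.499, 0.502, 0.5, 0.499]
ft_force: [0.3, 0.7, -0.6]
gripper_width: 0.0182
```

```bash
python3 -c "
from h import *
need((.517,.3105,.0884))
print(status.get_obs()['ft_force'])"
```

```text
pos [0.5145 0.3103 0.0971] rot units total [-0.02 -0.02 -0.05] q [ 0.43  0.32  1.76  0.    1.07 -1.14]
shift units total [ 0.17 -0.05  0.  ]
[ 0.32344785  0.65978613 -0.60146043]
```

Call:
move_arm(
  plan=[
    [0.1,-0.05,0,0,0,-0.05],
    [0.07,0,0,0,0,0],
  ],
)

```text
clock: 12.6
tool_pos: [0.5165, 0.3103, 0.0872]
tcp_rot: [-0.5, 0.501, 0.499, 0.5]
ft_force: [-1.6, 1.2, 20.3]
gripper_width: 0.0181
```

```bash
python3 -c "
from h import *
need((.517,.3105,.0884))
print(status.get_obs()['ft_force'])
f=grab_frame('wrist');crop(f,'pics/w6.png',220,150,420,300,4)"
```

```text
pos [0.5165 0.3103 0.0872] rot units total [-0.02 -0.03 -0.01] q [ 0.43  0.33  1.77 -0.    1.05 -1.14]
shift units total [-0.02 -0.01  0.  ]
[-1.59995069  1.21586236 20.26495034]
```

View pics/w6.png

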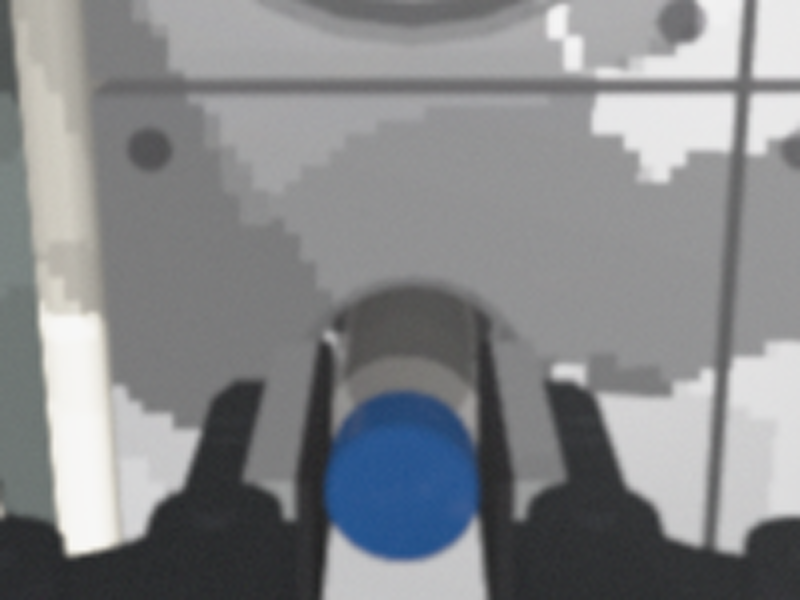

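Call:
move_arm(
  plan=[
    [-0.03,0,0,0,0,0],
    [0,0,0,0,0,0],
    [0,0,0,0,0,0],
  ],
  grip=0.5,
)

```text
clock: 12.95
tool_pos: [0.5175, 0.3108, 0.09]
tcp_rot: [-0.5, 0.501, 0.499, 0.5]
ft_force: [0.3, -0.1, 0.6]
gripper_width: 0.0424
```

```bash
python3 -c "
from h import *
need((.517,.3105,.2))
print(status.get_obs()['ft_force'])
f=grab_frame('wrist');crop(f,'pics/w7.png',220,150,420,300,4)"
```

```text
pos [0.5175 0.3108 0.09  ] rot units total [-0.02 -0.02  0.01] q [ 0.43  0.33  1.76 -0.    1.05 -1.14]
shift units total [-2.2   0.01 -0.01]
[ 0.28368856 -0.07086702  0.55046268]
```

View pics/w7.png

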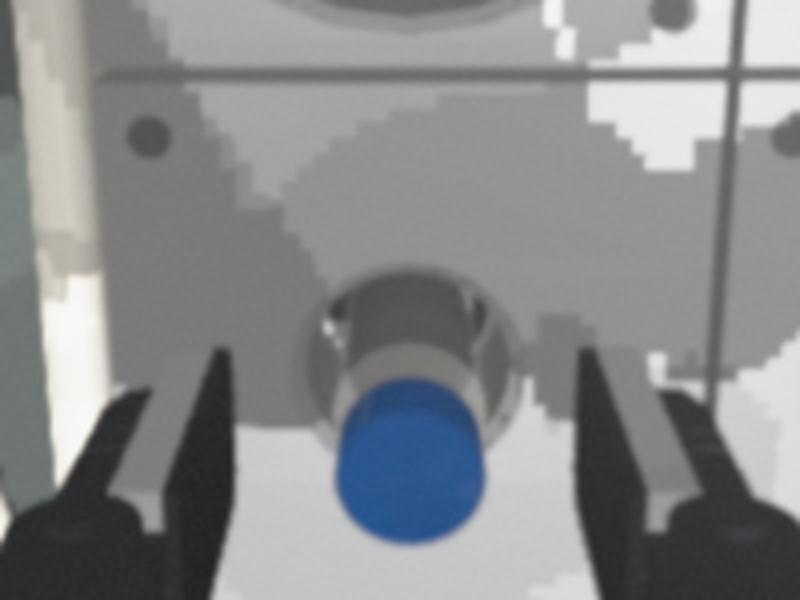

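Call:
move_arm(
  plan=[
    [-0.3,0,0,0,0,0],
    [-0.5,0,0,0,0,0],
    [-0.6,0,0,0,0,0],
    [-0.6,0,0,0,0,0],
    [0,0,-0.5,0,0,0],
    [0,0,-0.7,0,0,0],
    [0,0,-0.7,0,0,0],
    [0,0,-0.6,0,0,0],
    [0,0,-0.4,0,0,0],
  ],
)

```text
clock: 13.9
tool_pos: [0.5197, 0.1652, 0.206]
tcp_rot: [0.504, -0.495, -0.498, -0.503]
ft_force: [1.2, 0.1, 0.1]
gripper_width: 0.0426
```

```bash
python3 -c "
from h import *
need((.531,.155,.2))
f=grab_frame('wrist');cv2.imwrite('pics/w8.png',f['img'])
print(proj(f,[(.531,.155,.103),(.531,.155,0)]).round(1).tolist())"
```

```text
pos [0.5197 0.1652 0.206 ] rot units total [0.05 0.02 0.14] q [ 0.18  0.06  1.84 -0.    1.23 -1.4 ]
shift units total [ 0.12 -0.22 -0.2 ]
[[308.8, 206.8], [311.9, 177.7]]
```

View pics/w8.png

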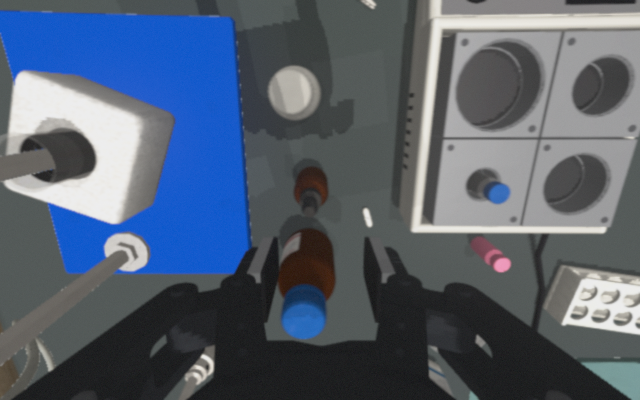

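Call:
move_arm(
  plan=[
    [0,-0.22,-0.2,0.05,0,0.14],
    [0.4,0,0,0,0,0],
    [0.4,0.05,0,0,0.02,0.05],
    [0.4,0.05,0,0,0.02,0.05],
  ],
  grip=0.35,
)

```text
clock: 14.35
tool_pos: [0.5346, 0.1522, 0.1539]
tcp_rot: [-0.501, 0.5, 0.497, 0.502]
ft_force: [-0.2, 1.0, 0.2]
gripper_width: 0.0557
```

```bash
python3 -c "
from h import *
need((.531,.155,.036))
f=grab_frame('wrist');cv2.imwrite('pics/w9.png',f['img'])
print(proj(f,[(.531,.155,.103),(.531,.155,.058)]).round(1).tolist())"
```

```text
pos [0.5346 0.1522 0.1539] rot units total [-0.04 -0.02  0.05] q [ 0.15  0.15  1.85 -0.    1.14 -1.41]
shift units total [2.36 0.09 0.06]
[[325.7, 212.0], [324.9, 193.2]]
```

View pics/w9.png

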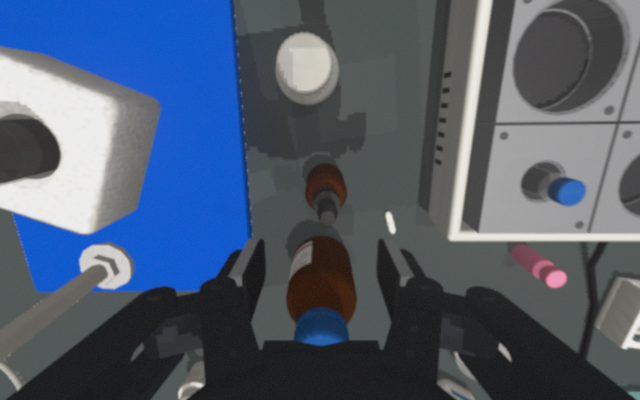

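```bash
python3 -c "
from h import *
f=grab_frame('wrist');crop(f,'pics/w9c.png',280,140,380,260,5)
f=grab_frame('top');crop(f,'pics/t9c.png',270,140,340,250,5)
f=grab_frame('scene');crop(f,'pics/s9c.png',240,140,360,250,5)"
```

```text
(no output)
```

View pics/w9c.png

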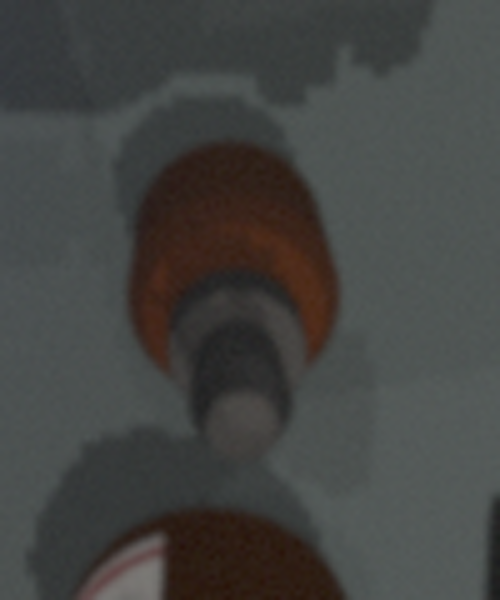

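View pics/s9c.png

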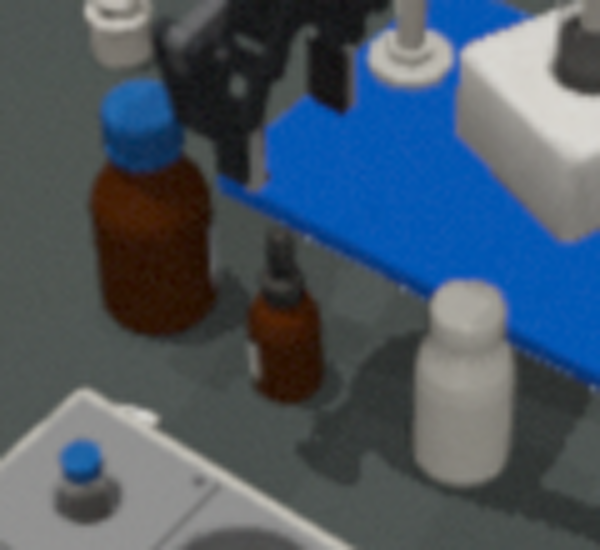

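```bash
python3 -c "
from h import *
f=grab_frame('wrist');s=grab_frame('scene')
print(onz(f,(328.2,224.6),.103),onz(f,(326.8,198.5),.056),onz(s,(296.6,187.0),.103))
o1,d1=ray(f,(328.2,224.6));o2,d2=ray(s,(296.6,187.))
A=np.array([d1,-d2]).T;k=np.linalg.lstsq(A,o2-o1,rcond=None)[0];print(o1+k[0]*d1,o2+k[1]*d2)
need()"
```

```text
[0.53795871 0.15669342 0.103     ] [0.53393878 0.15654082 0.056     ] [0.53158472 0.15594175 0.103     ]
[0.5375685  0.15667226 0.10397843] [0.53232698 0.15504769 0.10185292]
pos [0.5338 0.1523 0.1543] rot units total [-0.04 -0.02  0.04] q [ 0.15  0.15  1.85 -0.    1.14 -1.41]
```

Call:
move_arm(
  plan=[
    [0.3,0,0.07,-0.04,0,0.05],
    [0.4,0,0,0,0,0],
    [0.3,0.05,0,0,0.02,0.05],
  ],
)

```text
clock: 14.95
tool_pos: [0.537, 0.1574, 0.1082]
tcp_rot: [0.502, -0.498, -0.498, -0.501]
ft_force: [0.0, -0.5, -0.6]
gripper_width: 0.0559
```

```bash
python3 -c "
from h import *
need((.534,.156,.036))
f=grab_frame('wrist');cv2.imwrite('pics/w10.png',f['img'])
print(proj(f,[(.534,.156,.103),(.534,.156,.058)]).round(1).tolist())"
```

```text
pos [0.537  0.1574 0.1082] rot units total [ 0.01 -0.01  0.07] q [ 0.16  0.21  1.87 -0.    1.05 -1.41]
shift units total [ 1.44  0.07 -0.03]
[[318.8, 242.5], [319.3, 213.1]]
```

View pics/w10.png

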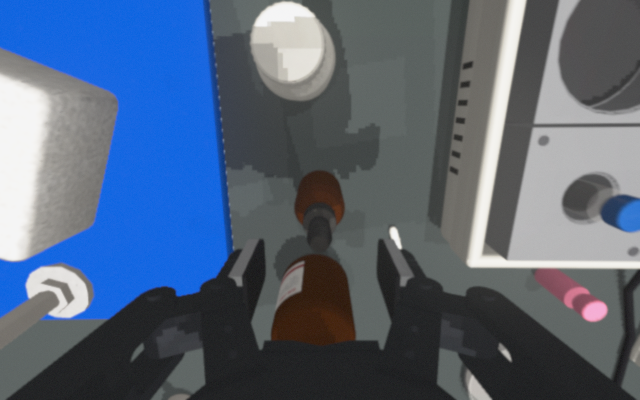

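Call:
move_arm(
  plan=[
    [0.25,0.07,-0.03,0,0,0.07],
    [0.3,0,0,0,0,0],
    [0.3,0.05,0,0,0.02,0.05],
    [0.25,0.05,0,0,0.01,0.04],
  ],
)

```text
clock: 15.4
tool_pos: [0.5262, 0.1558, 0.0473]
tcp_rot: [-0.498, 0.504, 0.502, 0.495]
ft_force: [0.3, -0.1, -0.7]
gripper_width: 0.0554
```

```bash
python3 -c "
from h import *
need((.533,.156,.036))
f=grab_frame('wrist');cv2.imwrite('pics/w11.png',f['img'])
print(proj(f,[(.534,.156,.103),(.534,.156,.058)]).round(1).tolist())"
```

```text
pos [0.5262 0.1558 0.0473] rot units total [ 0.01 -0.05 -0.13] q [ 0.16  0.3   1.9  -0.    0.96 -1.41]
shift units total [ 0.22 -0.14  0.01]
[[321.7, 346.0], [321.9, 276.9]]
```

View pics/w11.png

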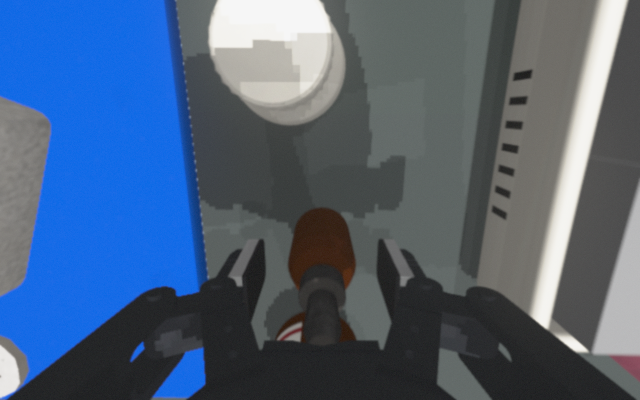

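Call:
move_arm(
  plan=[
    [0.2,-0.14,0,0,-0.05,-0.13],
  ],
)

```text
clock: 15.55
tool_pos: [0.5309, 0.1556, 0.0346]
tcp_rot: [-0.499, 0.501, 0.501, 0.498]
ft_force: [-0.2, 0.5, -0.8]
gripper_width: 0.0554
```

```bash
python3 -c "
from h import *
need((.533,.156,.036)); print(status.get_obs()['ft_force'])"
```

```text
pos [0.5309 0.1556 0.0346] rot units total [ 0.02 -0.   -0.04] q [ 0.16  0.32  1.9   0.    0.92 -1.41]
shift units total [-0.03 -0.04  0.01]
[-0.22610221  0.53457778 -0.77358362]
```

Call:
move_arm(
  plan=[
    [-0.05,-0.05,0,0,0,-0.04],
    [0,0,0,0,0,0],
    [0,0,0,0,0,0],
    [0,0,0,0,0,0],
    [0,0,0,0,0,0],
  ],
  grip=1,
  force=40,
)

```text
clock: 16.05
tool_pos: [0.5339, 0.1558, 0.0378]
tcp_rot: [-0.5, 0.5, 0.5, 0.499]
ft_force: [0.0, 0.4, -0.1]
gripper_width: 0.0334
```

```bash
python3 -c "
from h import *
need((.533,.156,.2)); print(status.get_obs()['ft_force'])
f=grab_frame('wrist');cv2.imwrite('pics/w12.png',f['img'])"
```

```text
pos [0.5339 0.1558 0.0378] rot units total [ 0.01 -0.   -0.01] q [ 0.16  0.32  1.9  -0.    0.93 -1.41]
shift units total [-3.24  0.02  0.  ]
[ 0.04064108  0.39425249 -0.11113856]
```

View pics/w12.png

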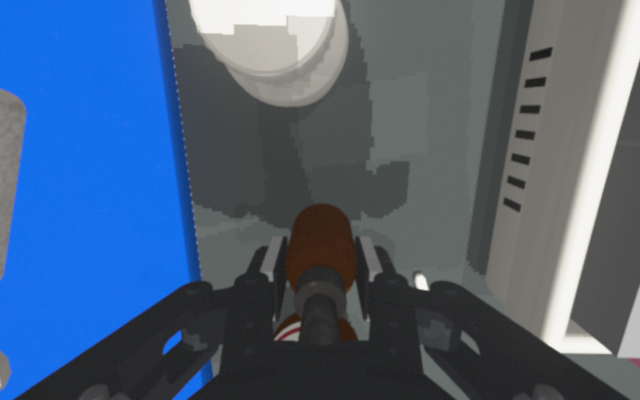

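```bash
cat >> h.py <<'E'
def overlay(f,circles,name,box=None,s=1):
    im=f["img"].copy()
    im=cv2.resize(im,None,fx=s,fy=s,interpolation=cv2.INTER_CUBIC)
    for (x,y,z,r) in circles:
        a=np.linspace(0,2*np.pi,60); P=np.c_[x+r*np.cos(a),y+r*np.sin(a),0*a+z]
        cv2.polylines(im,[np.int32(np.round(proj(f,P)*s))],True,(0,255,0),1)
    if box: x0,y0,x1,y1=[int(b*s) for b in box]; im=im[y0:y1,x0:x1]
    cv2.imwrite(name,im)
E
python3 -c "
from h import *
f=grab_frame('wrist');overlay(f,[(.5335,.156,0,.018),(.5335,.156,.056,.018),(.5335,.156,.077,.01)],'pics/w13.png',(220,170,420,350),4);print(status.get_obs()['gripper_width'])"
```

```text
0.033833889232125436
```

View pics/w13.png

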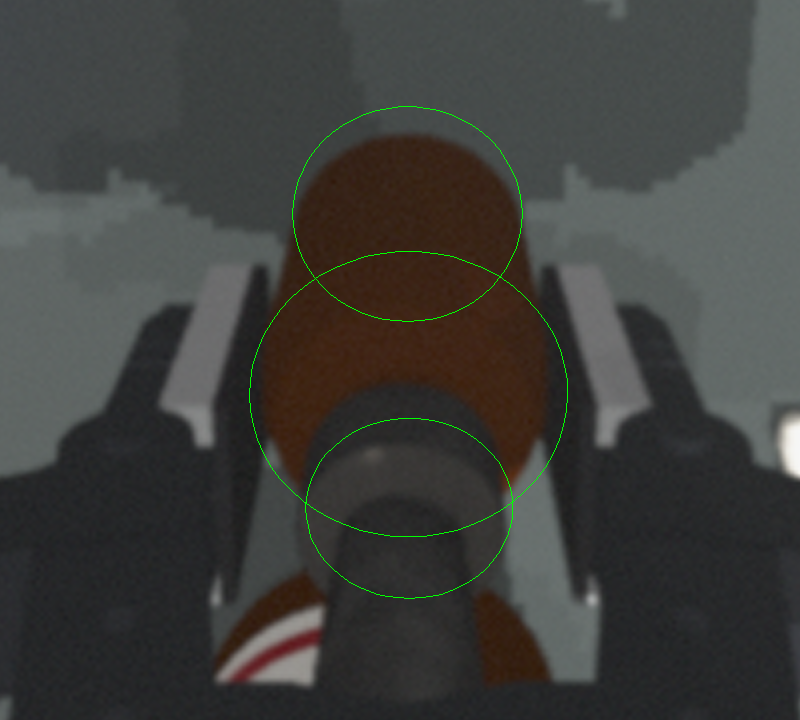

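Call:
move_arm(
  plan=[
    [-0.25,0,0,0,0,0],
    [-0.5,0,0,0,0,0],
    [-0.6,0,0,0,0,0],
    [-0.6,0,0,0,0,0],
    [-0.6,0,0,0,0,0],
    [-0.5,0,0,0,0,0],
  ],
)

```text
clock: 16.75
tool_pos: [0.5294, 0.1551, 0.1937]
tcp_rot: [-0.498, 0.503, 0.503, 0.496]
ft_force: [0.1, -0.5, -1.0]
gripper_width: 0.0334
```

```bash
python3 -c "
from h import *
need((.434,.392,.19))
f=grab_frame('scene');crop(f,'pics/s13.png',200,80,400,300,3) if 0 else crop(f,'pics/s13.png',200,100,400,300,3)"
```

```text
pos [0.5294 0.1551 0.1937] rot units total [ 0.01 -0.02 -0.12] q [ 0.16  0.11  1.81 -0.    1.23 -1.41]
shift units total [0.09 1.9  4.74]
```

View pics/s13.png

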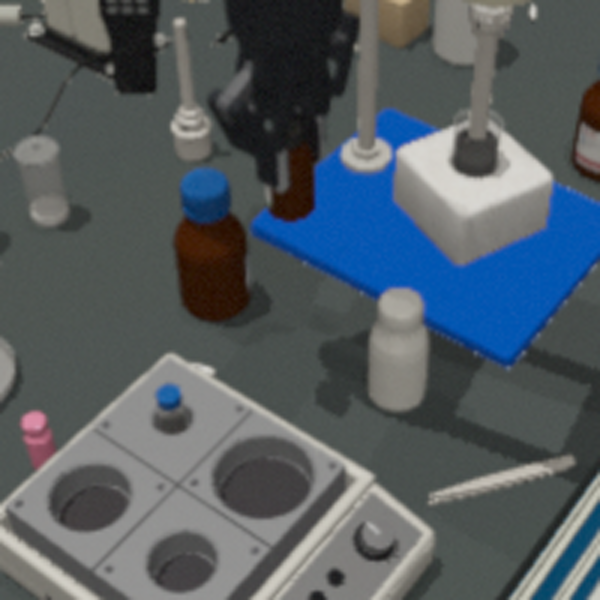

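Dropper bottle is lifted, hanging upright at about (290,190) in the crop. Carry it to the 44 mm well.

Call:
move_arm(
  plan=[
    [0,0.1,0.3,0,0,-0.1],
    [0,0.2,0.55,0,0,0],
    [0,0.26,0.65,0,0,0],
    [0,0.26,0.65,0,0,0],
    [0,0.26,0.65,0,0,0],
    [0,0.26,0.65,0,0,0],
    [0,0.25,0.6,0,0,0],
    [0,0.15,0.4,0,0,0],
  ],
)

```text
clock: 17.6
tool_pos: [0.4468, 0.3835, 0.2077]
tcp_rot: [-0.503, 0.496, 0.494, 0.508]
ft_force: [-0.1, 0.8, -0.5]
gripper_width: 0.0336
```

```bash
python3 -c "
from h import *
need((.434,.392,.15))"
```

```text
pos [0.4468 0.3835 0.2077] rot units total [-0.06  0.02  0.22] q [ 0.6   0.15  1.74 -0.01  1.24 -0.97]
shift units total [1.15 0.28 0.16]
```

Call:
move_arm(
  plan=[
    [0.2,0.28,0.16,-0.05,0,0.22],
    [0.25,0,0,0,0,0],
    [0.25,0.04,0,0,0.02,0.04],
    [0.2,0.04,0,0,0.01,0.04],
  ],
)

```text
clock: 18.0
tool_pos: [0.4273, 0.3931, 0.161]
tcp_rot: [-0.499, 0.501, 0.503, 0.497]
ft_force: [0.4, -0.5, -0.8]
gripper_width: 0.0335
```

```bash
python3 -c "
from h import *
need((.434,.392,.0918))
f=grab_frame('wrist');p=status.get_obs()['tool_pos']
overlay(f,[(.434,.392,.08,.022),(p[0],p[1],p[2]-.0378,.018)],'pics/w14.png',(170,100,470,360),2.6)"
```

```text
pos [0.4273 0.3931 0.161 ] rot units total [ 0.03  0.   -0.08] q [ 0.62  0.2   1.78  0.01  1.18 -0.96]
shift units total [ 1.38 -0.14 -0.02]
```

View pics/w14.png

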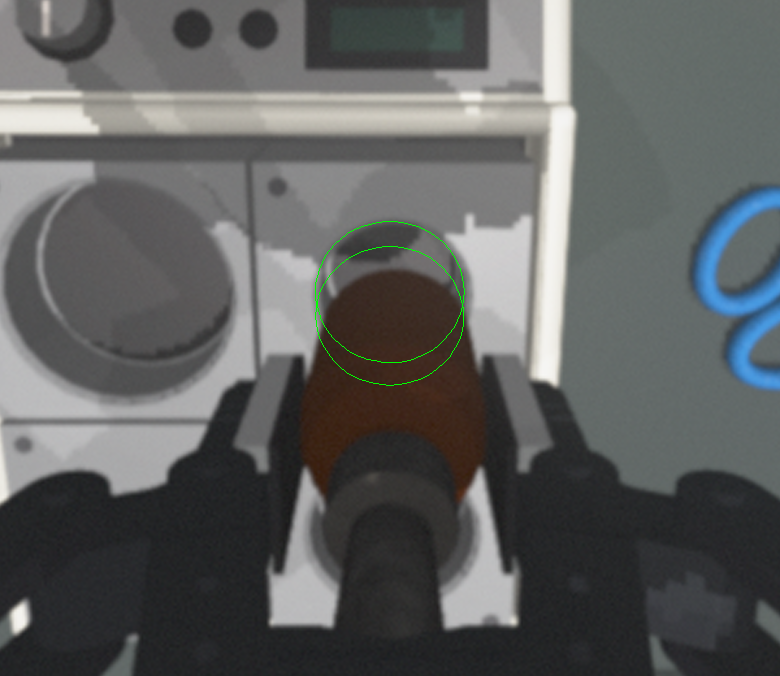

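Call:
move_arm(
  plan=[
    [0.2,-0.09,-0.03,0,0,-0.08],
    [0.2,0,0,0,0,0],
    [0.2,0.03,0,0,0,0.03],
  ],
)

```text
clock: 18.35
tool_pos: [0.4308, 0.3886, 0.1265]
tcp_rot: [-0.499, 0.502, 0.5, 0.498]
ft_force: [0.3, -0.6, -0.6]
gripper_width: 0.0335
```

```bash
python3 -c "
from h import *
need((.4315,.3915,.0918))
f=grab_frame('wrist');p=status.get_obs()['tool_pos']
overlay(f,[(.434,.3924,.08,.022),(p[0]+.0025,p[1]+.001,p[2]-.0378,.018)],'pics/w15.png',(220,130,420,320),4)"
```

```text
pos [0.4308 0.3886 0.1265] rot units total [-0.01 -0.02 -0.05] q [ 0.61  0.24  1.8   0.    1.11 -0.96]
shift units total [ 0.69 -0.02  0.06]
```

View pics/w15.png

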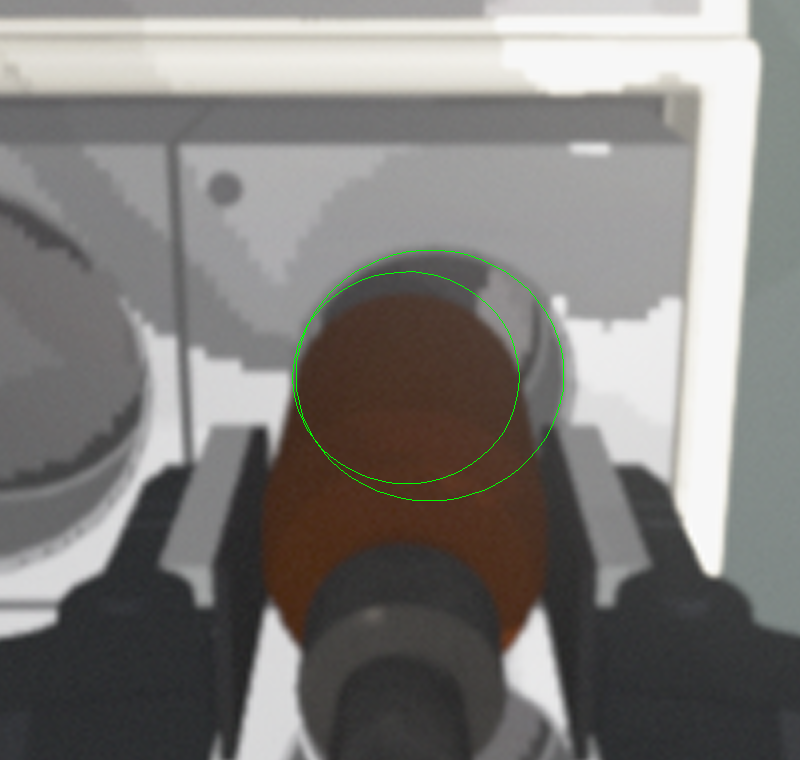

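Call:
move_arm(
  plan=[
    [0,-0.02,0.09,0,0,-0.05],
  ],
)

```text
clock: 18.5
tool_pos: [0.4299, 0.3913, 0.1231]
tcp_rot: [-0.5, 0.503, 0.499, 0.498]
ft_force: [-0.4, 0.5, -0.8]
gripper_width: 0.0339
```

```bash
python3 -c "
from h import *
need((.4315,.393,.0918))
f=grab_frame('wrist');p=status.get_obs()['tool_pos']
overlay(f,[(.434,.3935,.08,.022)],'pics/w16.png',(220,130,420,320),4)"
```

```text
pos [0.4299 0.3913 0.1231] rot units total [-0.02 -0.06 -0.05] q [ 0.62  0.25  1.8  -0.    1.11 -0.95]
shift units total [ 0.62 -0.03  0.04]
```

View pics/w16.png

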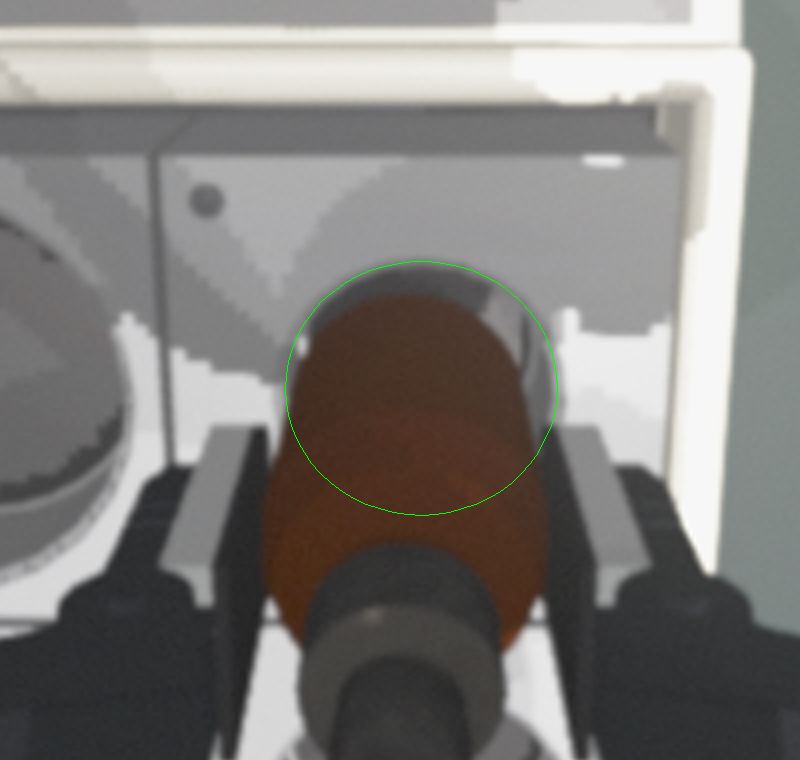

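Call:
move_arm(
  plan=[
    [0.15,-0.03,0.05,-0.02,-0.05,-0.05],
    [0.15,0,0,0,0,0],
    [0.1,0.02,0,0,0,0.02],
  ],
)

```text
clock: 18.85
tool_pos: [0.4322, 0.3967, 0.1041]
tcp_rot: [-0.5, 0.498, 0.5, 0.501]
ft_force: [-0.9, -0.1, 0.1]
gripper_width: 0.0335
```

```bash
python3 -c "
from h import *
need((.431,.3935,.0918));print(status.get_obs()['ft_force'])
f=grab_frame('wrist');p=status.get_obs()['tool_pos']
overlay(f,[(.434,.3935,.08,.022)],'pics/w17.png',(220,130,420,320),4)"
```

```text
pos [0.4322 0.3967 0.1041] rot units total [0.02 0.03 0.03] q [ 0.62  0.27  1.8   0.    1.06 -0.95]
shift units total [ 0.24  0.02 -0.06]
[-0.94745905 -0.05682377  0.14324602]
```

View pics/w17.png

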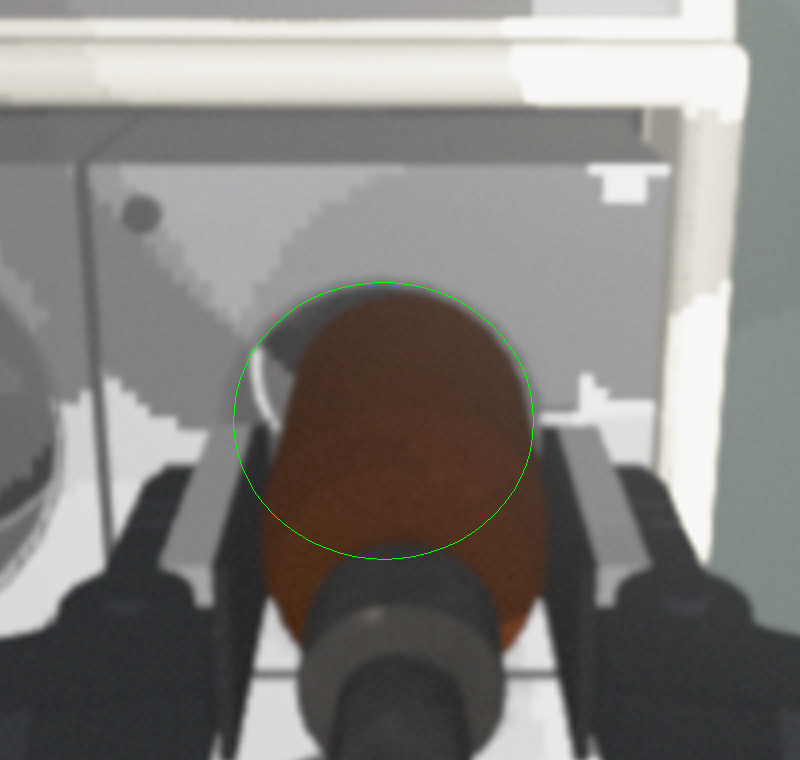

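Call:
move_arm(
  plan=[
    [0.03,0.01,-0.07,0.02,0.03,0.03],
  ],
)

```text
clock: 19.0
tool_pos: [0.4308, 0.393, 0.1014]
tcp_rot: [-0.5, 0.501, 0.5, 0.499]
ft_force: [0.2, 0.2, 0.4]
gripper_width: 0.0335
```

```bash
python3 -c "
from h import *
need((.4315,.3935,.0918));print(status.get_obs()['ft_force'])
f=grab_frame('wrist');p=status.get_obs()['tool_pos']
overlay(f,[(.434,.3935,.08,.022)],'pics/w18.png',(220,130,420,320),4)"
```

```text
pos [0.4308 0.393  0.1014] rot units total [ 0.   -0.01 -0.02] q [ 0.62  0.27  1.81  0.    1.06 -0.95]
shift units total [ 0.19 -0.01  0.01]
[0.24131768 0.17549298 0.38111134]
```

View pics/w18.png

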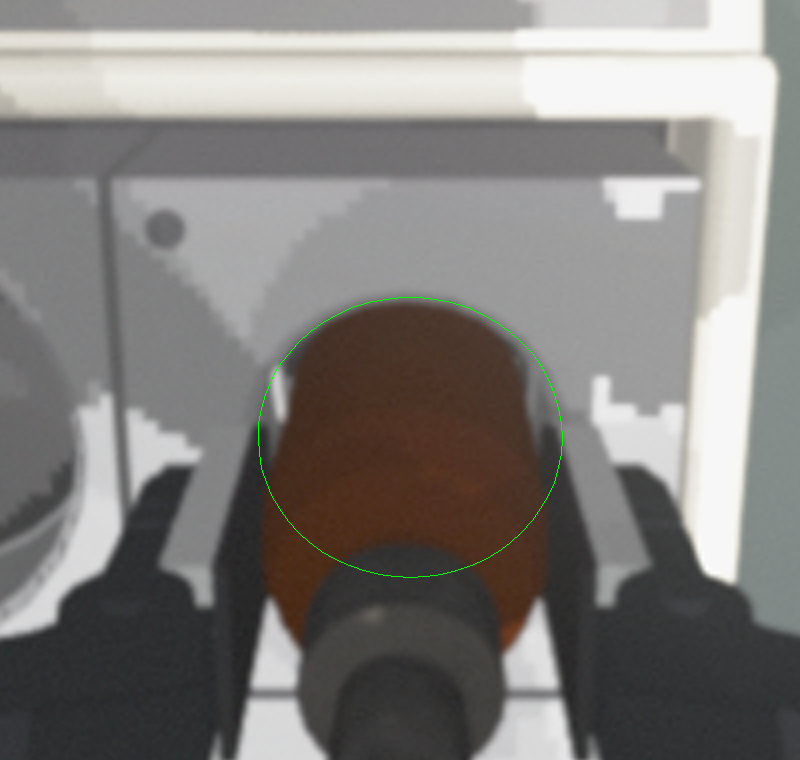

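Call:
move_arm(
  plan=[
    [0.08,-0.01,0,0,0,-0.02],
    [0.05,0.01,0,0,0,0.01],
  ],
)

```text
clock: 19.25
tool_pos: [0.4308, 0.3919, 0.0944]
tcp_rot: [-0.5, 0.501, 0.5, 0.499]
ft_force: [0.1, 0.9, -1.2]
gripper_width: 0.0337
```

```bash
python3 -c "
from h import *
need((.4315,.3935,.0918));print(status.get_obs()['ft_force'])"
```

```text
pos [0.4308 0.3919 0.0944] rot units total [-0.   -0.02 -0.01] q [ 0.62  0.28  1.81 -0.    1.05 -0.95]
shift units total [ 0.05 -0.01  0.03]
[ 0.13288437  0.93049061 -1.22232562]
```

Call:
move_arm(
  plan=[
    [0.04,0,0.03,0,0,0],
  ],
)

```text
clock: 19.35
tool_pos: [0.4308, 0.3933, 0.0922]
tcp_rot: [-0.5, 0.501, 0.5, 0.5]
ft_force: [0.1, 0.4, -0.0]
gripper_width: 0.0336
```

```bash
python3 -c "
from h import *
need((.4315,.3935,.0918));print(status.get_obs()['ft_force'])"
```

```text
pos [0.4308 0.3933 0.0922] rot units total [-0.01 -0.02 -0.01] q [ 0.62  0.29  1.81 -0.    1.05 -0.95]
shift units total [ 0.01 -0.01  0.  ]
[ 0.09040131  0.41943885 -0.0222956 ]
```

Call:
move_arm(
  plan=[
    [0.02,0,0,0,0,0],
    [0,0,0,0,0,0],
  ],
)

```text
clock: 19.55
tool_pos: [0.4307, 0.3934, 0.0909]
tcp_rot: [-0.5, 0.501, 0.5, 0.499]
ft_force: [-0.7, -0.1, -1.6]
gripper_width: 0.0337
```

```bash
python3 -c "
from h import *
need((.4315,.3935,.0918));print(status.get_obs()['ft_force'])"
```

```text
pos [0.4307 0.3934 0.0909] rot units total [-0.01 -0.02 -0.01] q [ 0.62  0.29  1.81 -0.    1.04 -0.95]
shift units total [-0.02 -0.02  0.  ]
[-0.74946939 -0.06324034 -1.60876472]
```

Call:
move_arm(
  plan=[
    [0.02,-0.01,0,0,0,0],
    [0.02,0,0,0,0,0],
  ],
)

```text
clock: 19.75
tool_pos: [0.4318, 0.3937, 0.0899]
tcp_rot: [-0.5, 0.501, 0.5, 0.5]
ft_force: [-1.7, -1.1, 6.7]
gripper_width: 0.0339
```

```bash
python3 -c "
from h import *
need((.4315,.3935,.0918));print(status.get_obs()['ft_force'])"
```

```text
pos [0.4318 0.3937 0.0899] rot units total [-0.   -0.02 -0.  ] q [ 0.62  0.29  1.81 -0.    1.04 -0.95]
shift units total [-0.04  0.01 -0.  ]
[-1.69422405 -1.14240477  6.691004  ]
```

Call:
move_arm(
  plan=[
    [0,0,0,0,0,0],
    [0,0,0,0,0,0],
    [0,0,0,0,0,0],
  ],
  grip=0.35,
)

```text
clock: 20.05
tool_pos: [0.4323, 0.3941, 0.0903]
tcp_rot: [0.5, -0.5, -0.499, -0.5]
ft_force: [-0.3, 0.1, 0.2]
gripper_width: 0.0556
```

```bash
python3 -c "
from h import *
need((.4315,.3935,.25));print(status.get_obs()['ft_force'])
f=grab_frame('wrist')
overlay(f,[(.434,.3935,.08,.022)],'pics/w19.png',(220,130,420,320),4)"
```

```text
pos [0.4323 0.3941 0.0903] rot units total [-0.   -0.01  0.01] q [ 0.62  0.29  1.81 -0.    1.04 -0.95]
shift units total [-3.19  0.01 -0.01]
[-0.2825189   0.11163101  0.15500573]
```

View pics/w19.png

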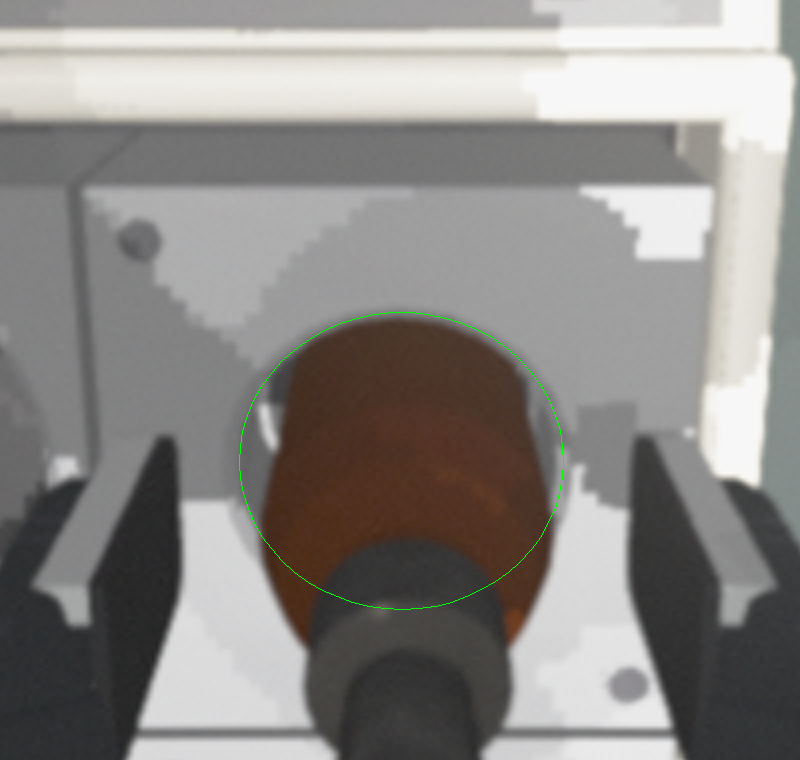

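Call:
move_arm(
  plan=[
    [-0.25,0,0,0,0,0],
    [-0.5,0,0,0,0,0],
    [-0.6,0,0,0,0,0],
    [-0.6,0,0,0,0,0],
    [-0.6,0,0,0,0,0],
  ],
)

```text
clock: 20.6
tool_pos: [0.4285, 0.3916, 0.218]
tcp_rot: [-0.499, 0.505, 0.5, 0.496]
ft_force: [1.3, 0.9, -0.3]
gripper_width: 0.0557
```

Call:
move_arm(
  plan=[
    [0,0,-0.5,0,0,0],
    [0,0,-0.8,0,0,0],
    [0,0,-0.8,0,0,0],
    [0,0,-0.8,0,0,0],
    [0,0,-0.8,0,0,0],
    [0,0,-0.8,0,0,0],
    [0,0,-0.3,0,0,0],
  ],
)

```text
clock: 21.3
tool_pos: [0.4344, 0.1499, 0.2346]
tcp_rot: [0.504, -0.493, -0.499, -0.503]
ft_force: [-0.7, -0.3, 0.2]
gripper_width: 0.0557
```

```bash
python3 -c "
from h import *
need((.4405,.1415,.2))
f=grab_frame('wrist')
overlay(f,[(.4405,.1415,.104,.017),(.4405,.1415,.0,.023)],'pics/w20.png')"
```

```text
pos [0.4344 0.1499 0.2346] rot units total [0.07 0.05 0.15] q [ 0.18 -0.16  2.    0.    1.29 -1.4 ]
shift units total [ 0.69 -0.11 -0.17]
```

View pics/w20.png

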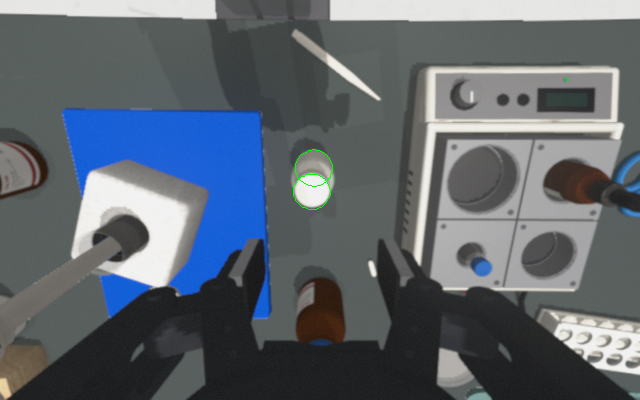

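Call:
move_arm(
  plan=[
    [0.3,-0.11,-0.17,0.07,0.05,0.15],
    [0.5,0,0,0,0,0],
    [0.5,0.05,0,0,0.02,0.05],
    [0.4,0.05,0,0,0.02,0.05],
    [0.3,0.04,0,0,0.02,0.05],
  ],
)

```text
clock: 21.85
tool_pos: [0.4388, 0.1409, 0.1346]
tcp_rot: [-0.5, 0.503, 0.499, 0.498]
ft_force: [-0.8, -0.6, -0.8]
gripper_width: 0.0556
```

```bash
python3 -c "
from h import *
need((.4405,.1415,.085))
f=grab_frame('wrist')
overlay(f,[(.4405,.1415,.104,.017),(.4405,.1415,.0,.023)],'pics/w21.png')"
```

```text
pos [0.4388 0.1409 0.1346] rot units total [-0.02 -0.06 -0.05] q [ 0.16 -0.02  2.07 -0.01  1.1  -1.4 ]
shift units total [ 0.99 -0.04  0.02]
```

View pics/w21.png

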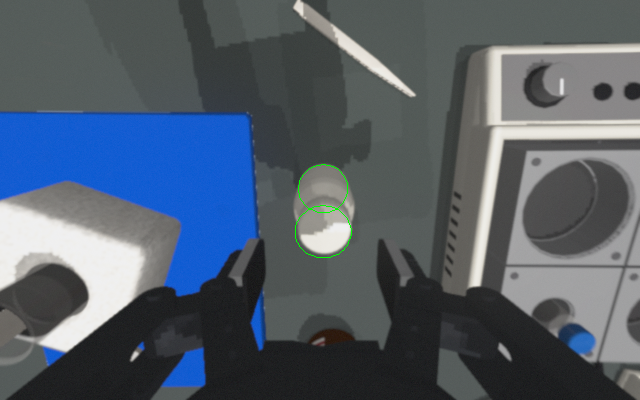

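Circles match the cap (323,231). Descend to the cap.

Call:
move_arm(
  plan=[
    [0.25,-0.04,0.02,0,-0.05,-0.05],
    [0.25,0,0,0,0,0],
    [0.2,0.04,0,0,0.01,0.04],
    [0.15,0.03,0,0,0.01,0.03],
  ],
)

```text
clock: 22.3
tool_pos: [0.4358, 0.1427, 0.0873]
tcp_rot: [-0.498, 0.504, 0.502, 0.496]
ft_force: [0.6, 0.6, -0.2]
gripper_width: 0.0553
```

```bash
python3 -c "
from h import *
need((.4405,.1415,.085))
f=grab_frame('wrist')
overlay(f,[(.4405,.1415,.104,.017),(.4405,.1415,.0,.023)],'pics/w22.png')"
```

```text
pos [0.4358 0.1427 0.0873] rot units total [-0.   -0.04 -0.13] q [ 0.16  0.05  2.1  -0.    1.01 -1.4 ]
shift units total [ 0.05 -0.1  -0.02]
```

View pics/w22.png

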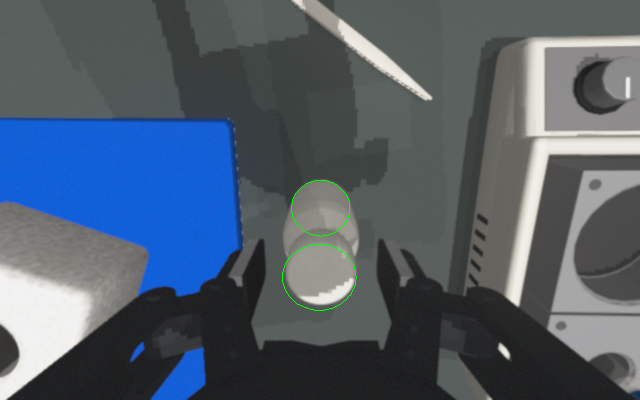

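Call:
move_arm(
  plan=[
    [0.04,-0.1,-0.02,0,-0.04,-0.13],
    [0,-0.02,0,0,0,0],
  ],
)

```text
clock: 22.55
tool_pos: [0.4411, 0.1416, 0.084]
tcp_rot: [-0.5, 0.5, 0.5, 0.5]
ft_force: [-0.5, -0.5, 0.1]
gripper_width: 0.0557
```

Call:
move_arm(
  plan=[
    [0,0,0,0,0,0],
    [0,0,0,0,0,0],
    [0,0,0,0,0,0],
    [0,0,0,0,0,0],
    [0,0,0,0,0,0],
  ],
  grip=1,
  force=45,
)

```text
clock: 23.05
tool_pos: [0.4432, 0.1417, 0.0861]
tcp_rot: [-0.501, 0.499, 0.499, 0.501]
ft_force: [-0.1, 0.5, 0.3]
gripper_width: 0.0323
```

```bash
python3 -c "
from h import *
need((.4405,.1415,.2));print(status.get_obs()['ft_force'])
f=grab_frame('wrist')
p=status.get_obs()['tool_pos']
overlay(f,[(p[0],p[1],.104,.017),(p[0],p[1],.0,.023)],'pics/w23.png')"
```

```text
pos [0.4432 0.1417 0.0861] rot units total [-0.    0.    0.04] q [ 0.16  0.06  2.09 -0.    0.99 -1.41]
shift units total [-2.28  0.05 -0.  ]
[-0.05779201  0.49892611  0.29772491]
```

View pics/w23.png

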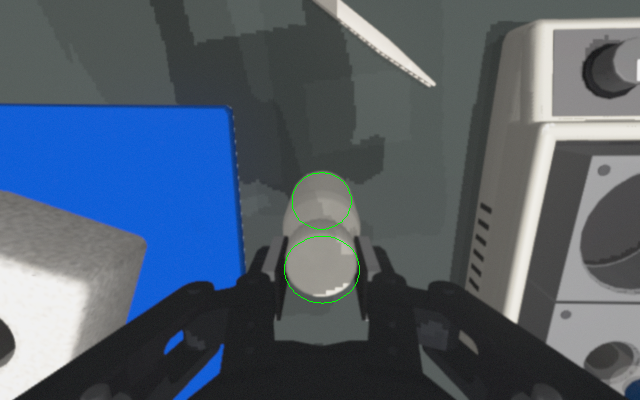

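Call:
move_arm(
  plan=[
    [-0.25,0,0,0,0,0],
    [-0.5,0,0,0,0,0],
    [-0.6,0,0,0,0,0],
    [-0.6,0,0,0,0,0],
    [-0.6,0,0,0,0,0],
  ],
)

```text
clock: 23.6
tool_pos: [0.4379, 0.1409, 0.2148]
tcp_rot: [-0.498, 0.503, 0.502, 0.497]
ft_force: [0.4, -0.6, -0.8]
gripper_width: 0.0323
```

```bash
python3 -c "
from h import *
need((.518,.392,.22))
f=grab_frame('scene');crop(f,'pics/s23.png',200,60,400,260,3)"
```

```text
pos [0.4379 0.1409 0.2148] rot units total [-0.   -0.02 -0.09] q [ 0.16 -0.12  2.   -0.    1.28 -1.41]
shift units total [-0.13 -1.6   5.02]
```

View pics/s23.png

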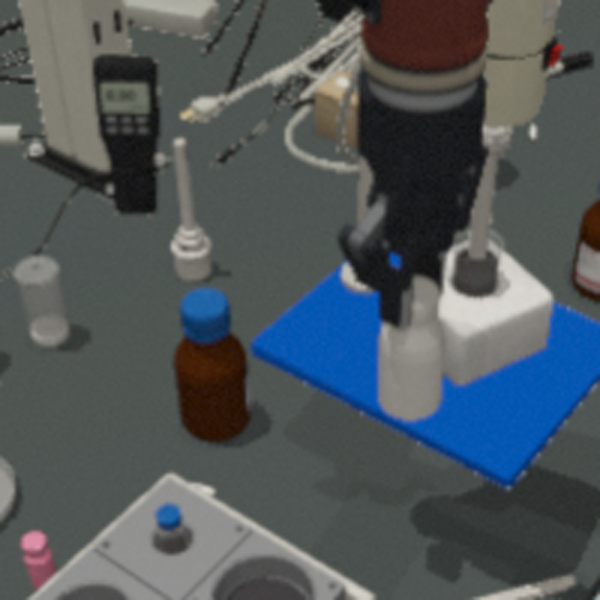

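Call:
move_arm(
  plan=[
    [-0.1,-0.1,0.3,0,0,-0.08],
    [-0.1,-0.2,0.6,0,0,0],
    [0,-0.23,0.7,0,0,0],
    [0,-0.23,0.7,0,0,0],
    [0,-0.23,0.7,0,0,0],
    [0,-0.23,0.7,0,0,0],
    [0,-0.2,0.6,0,0,0],
    [0,-0.1,0.4,0,0,0],
  ],
)

```text
clock: 24.45
tool_pos: [0.5234, 0.3837, 0.2449]
tcp_rot: [-0.504, 0.494, 0.493, 0.508]
ft_force: [-0.4, 0.4, -0.6]
gripper_width: 0.0327
```

```bash
python3 -c "
from h import *
need((.518,.392,.18))"
```

```text
pos [0.5234 0.3837 0.2449] rot units total [-0.05  0.03  0.25] q [ 0.53  0.24  1.56 -0.01  1.32 -1.03]
shift units total [1.29 0.14 0.16]
```

Call:
move_arm(
  plan=[
    [0.2,0.14,0.16,-0.05,0.03,0.25],
    [0.3,0,0,0,0,0],
    [0.25,0.04,0,0,0.02,0.05],
    [0.2,0.04,0,0,0.02,0.05],
  ],
)

```text
clock: 24.85
tool_pos: [0.5118, 0.3931, 0.1957]
tcp_rot: [-0.499, 0.503, 0.502, 0.496]
ft_force: [0.0, 0.9, -0.7]
gripper_width: 0.0322
```

```bash
python3 -c "
from h import *
need((.518,.392,.140))
f=grab_frame('wrist');p=status.get_obs()['tool_pos']
overlay(f,[(.517,.392,.08,.027),(p[0],p[1],p[2]-.0861,.023)],'pics/w24.png',(170,60,470,320),2.6)"
```

```text
pos [0.5118 0.3931 0.1957] rot units total [ 0.03 -0.04 -0.11] q [ 0.55  0.3   1.59  0.    1.27 -1.03]
shift units total [ 1.11 -0.14 -0.02]
```

View pics/w24.png

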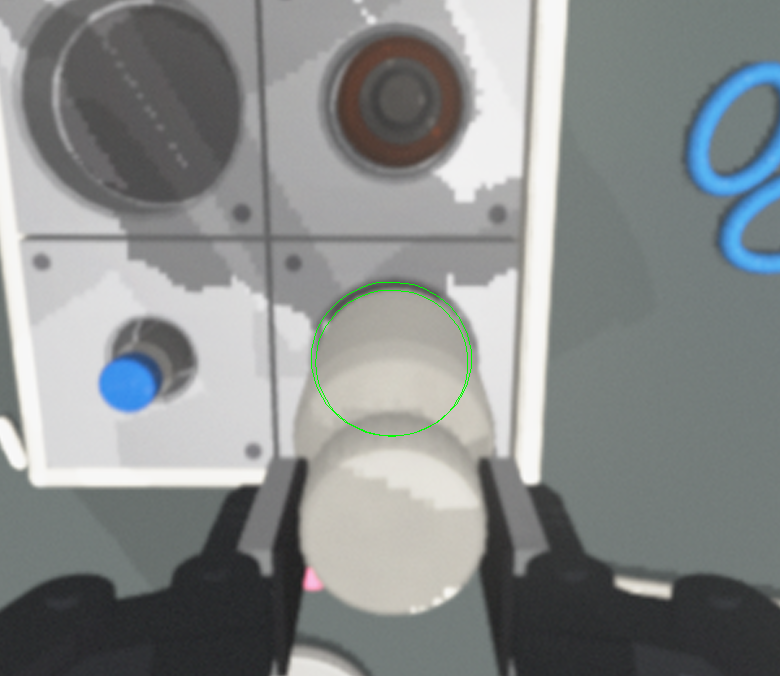

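Call:
move_arm(
  plan=[
    [0.15,-0.11,-0.02,0.03,-0.04,-0.11],
    [0.15,0,0,0,0,0],
    [0.1,0.02,0,0,0,0.02],
  ],
)

```text
clock: 25.2
tool_pos: [0.5149, 0.3888, 0.1709]
tcp_rot: [-0.499, 0.503, 0.5, 0.499]
ft_force: [-0.8, -1.0, -0.1]
gripper_width: 0.0327
```

```bash
python3 -c "
from h import *
need((.517,.392,.1395))
f=grab_frame('wrist');p=status.get_obs()['tool_pos']
overlay(f,[(.517,.392,.08,.027),(p[0],p[1],p[2]-.0861,.023)],'pics/w25.png',(170,60,470,320),2.6)"
```

```text
pos [0.5149 0.3888 0.1709] rot units total [-0.03 -0.03 -0.06] q [ 0.54  0.32  1.61  0.    1.22 -1.03]
shift units total [ 0.63 -0.05  0.07]
```

View pics/w25.png

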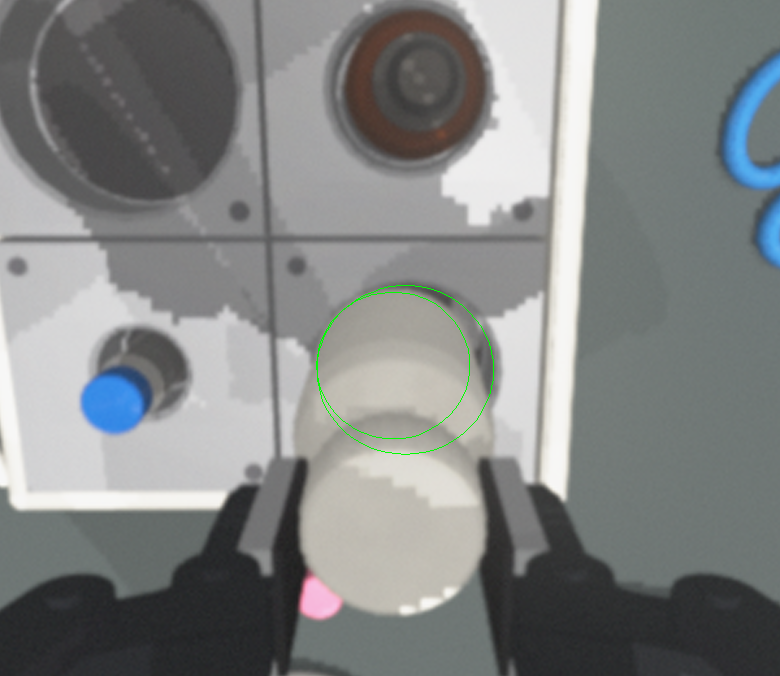

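Call:
move_arm(
  plan=[
    [0,-0.05,0.09,-0.03,-0.03,-0.06],
  ],
)

```text
clock: 25.35
tool_pos: [0.5167, 0.3925, 0.1695]
tcp_rot: [-0.5, 0.501, 0.5, 0.499]
ft_force: [0.2, -0.7, -1.5]
gripper_width: 0.0322
```

```bash
python3 -c "
from h import *
need((.517,.393,.1395))
f=grab_frame('wrist');p=status.get_obs()['tool_pos']
overlay(f,[(.517,.3935,.08,.027),(p[0],p[1],p[2]-.0861,.023)],'pics/w26.png',(170,60,470,320),2.6)"
```

```text
pos [0.5167 0.3925 0.1695] rot units total [-0.   -0.01 -0.02] q [ 0.54  0.32  1.6  -0.    1.22 -1.03]
shift units total [ 0.6  -0.01  0.01]
```

View pics/w26.png

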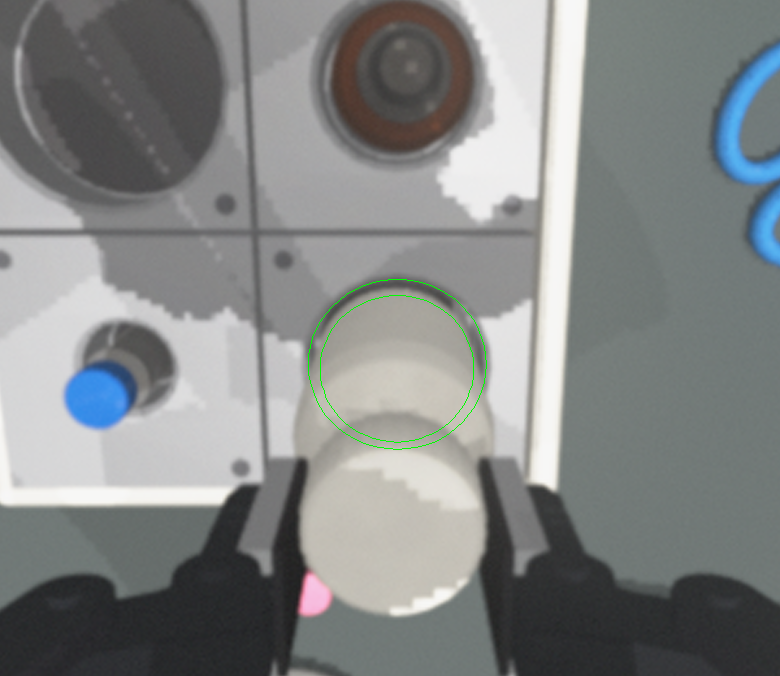

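Call:
move_arm(
  plan=[
    [0.12,0,0.01,0,0,-0.02],
    [0.12,0.01,0,0,0,0.01],
    [0.12,0.01,0,0,0,0.01],
  ],
)

```text
clock: 25.7
tool_pos: [0.5178, 0.3955, 0.1532]
tcp_rot: [-0.501, 0.498, 0.5, 0.502]
ft_force: [-0.5, 0.0, -0.5]
gripper_width: 0.0325
```

```bash
python3 -c "
from h import *
need((.517,.393,.1395));print(status.get_obs()['ft_force'])"
```

```text
pos [0.5178 0.3955 0.1532] rot units total [0.01 0.03 0.04] q [ 0.54  0.34  1.61  0.    1.18 -1.03]
shift units total [ 0.27  0.02 -0.05]
[-0.48822749  0.00595807 -0.50949562]
```

Call:
move_arm(
  plan=[
    [0.08,0.02,-0.05,0,0.03,0.04],
  ],
)

```text
clock: 25.8
tool_pos: [0.5164, 0.393, 0.1484]
tcp_rot: [-0.5, 0.5, 0.5, 0.499]
ft_force: [0.3, 0.2, -1.0]
gripper_width: 0.0326
```

```bash
python3 -c "
from h import *
need((.517,.393,.1395));print(status.get_obs()['ft_force'])"
```

```text
pos [0.5164 0.393  0.1484] rot units total [ 0.01 -0.01 -0.01] q [ 0.54  0.34  1.62 -0.    1.18 -1.03]
shift units total [ 0.18 -0.01 -0.  ]
[ 0.3097951   0.18511628 -1.00548968]
```

Call:
move_arm(
  plan=[
    [0.08,0,0,0,0,0],
    [0.05,0.01,0,0,0,0],
  ],
)

```text
clock: 26.0
tool_pos: [0.5155, 0.3925, 0.1406]
tcp_rot: [-0.5, 0.501, 0.5, 0.499]
ft_force: [0.6, 1.1, -0.6]
gripper_width: 0.0324
```

```bash
python3 -c "
from h import *
need((.517,.393,.1395));print(status.get_obs()['ft_force'])"
```

```text
pos [0.5155 0.3925 0.1406] rot units total [ 0.01 -0.02 -0.02] q [ 0.54  0.35  1.62 -0.    1.17 -1.03]
shift units total [ 0.02 -0.03  0.01]
[ 0.60564547  1.05681289 -0.60001668]
```

Call:
move_arm(
  plan=[
    [0.025,-0.03,0.01,0,0,-0.02],
    [0.02,0,0,0,0,0],
  ],
)

```text
clock: 26.2
tool_pos: [0.5172, 0.393, 0.1391]
tcp_rot: [0.501, -0.5, -0.5, -0.499]
ft_force: [-1.7, -2.1, 7.0]
gripper_width: 0.0327
```

```bash
python3 -c "
from h import *
need((.517,.393,.1395));print(status.get_obs()['ft_force'])"
```

```text
pos [0.5172 0.393  0.1391] rot units total [ 0.01 -0.02  0.  ] q [ 0.54  0.36  1.62 -0.    1.17 -1.03]
shift units total [-0.01  0.    0.  ]
[-1.66443755 -2.06377186  6.98364394]
```

Contact at the expected height. Release.

Call:
move_arm(
  plan=[
    [0,0,0,0,0,0],
    [0,0,0,0,0,0],
    [0,0,0,0,0,0],
  ],
  grip=0.4,
)

```text
clock: 26.5
tool_pos: [0.5179, 0.3934, 0.1398]
tcp_rot: [0.501, -0.499, -0.5, -0.5]
ft_force: [0.6, -0.1, 0.3]
gripper_width: 0.0514
```

```bash
python3 -c "
from h import *
need((.517,.393,.26));print(status.get_obs()['ft_force'])
f=grab_frame('wrist');p=status.get_obs()['tool_pos']
overlay(f,[(.517,.3935,.08,.027)],'pics/w27.png',(170,60,470,320),2.6)"
```

```text
pos [0.5179 0.3934 0.1398] rot units total [ 0.01 -0.01  0.02] q [ 0.54  0.35  1.62 -0.    1.16 -1.03]
shift units total [-2.4   0.01 -0.01]
[ 0.55673954 -0.0655515   0.34309107]
```

View pics/w27.png

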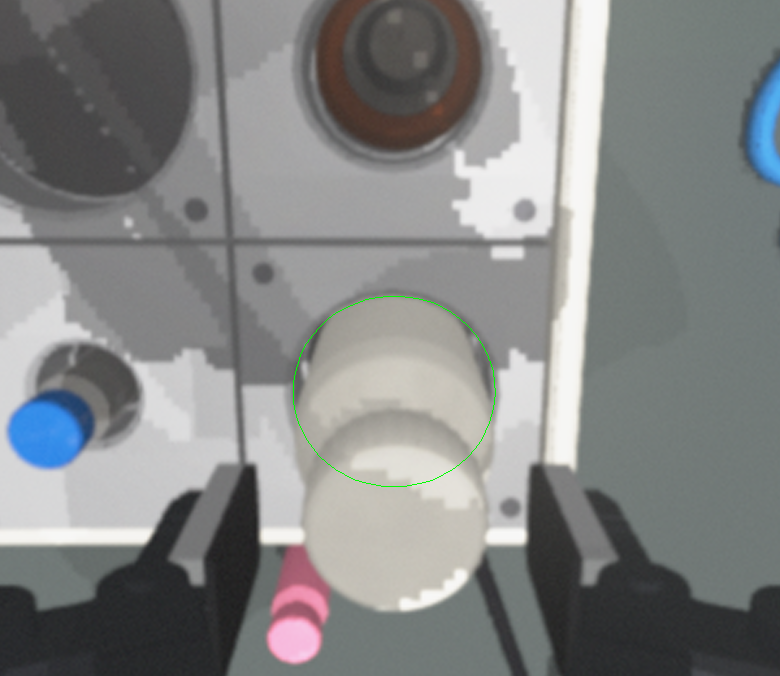

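Call:
move_arm(
  plan=[
    [-0.25,0,0,0,0,0],
    [-0.5,0,0,0,0,0],
    [-0.6,0,0,0,0,0],
    [-0.6,0,0,0,0,0],
    [-0.3,0,0,0,0,0],
  ],
)

```text
clock: 27.05
tool_pos: [0.5157, 0.3924, 0.2543]
tcp_rot: [-0.5, 0.502, 0.5, 0.497]
ft_force: [0.2, -0.1, 0.6]
gripper_width: 0.0514
```

Call:
move_arm(
  plan=[
    [0,-0.2,-0.5,0,0,0],
    [0,-0.3,-0.7,0,0,0],
    [0,-0.3,-0.7,0,0,0],
    [0,-0.3,-0.7,0,0,0],
    [0,-0.3,-0.7,0,0,0],
    [0,-0.3,-0.7,0,0,0],
    [0,-0.2,-0.5,0,0,0],
  ],
  grip=0.25,
)

```text
clock: 27.75
tool_pos: [0.6152, 0.1661, 0.2628]
tcp_rot: [0.504, -0.495, -0.502, -0.5]
ft_force: [-0.7, 0.9, -0.4]
gripper_width: 0.0642
```

```bash
python3 -c "
from h import *
need((.6195,.152,.11))
f=grab_frame('wrist')
overlay(f,[(.6195,.152,.133,.0195),(.6195,.152,.0,.03)],'pics/w28.png')"
```

```text
pos [0.6152 0.1661 0.2628] rot units total [0.1  0.03 0.06] q [ 0.15  0.21  1.56  0.    1.36 -1.43]
shift units total [ 3.06 -0.06 -0.29]
```

View pics/w28.png

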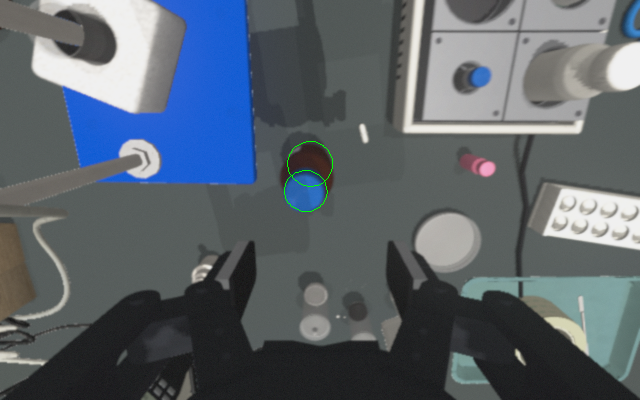

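Call:
move_arm(
  plan=[
    [0.3,-0.06,-0.29,0.1,0.03,0.06],
    [0.5,0,0,0,0,0],
    [0.5,0.06,0,0,0.02,0.06],
    [0.4,0.06,0,0,0.02,0.06],
    [0.3,0.05,0,0,0.02,0.06],
  ],
)

```text
clock: 28.3
tool_pos: [0.6156, 0.1441, 0.165]
tcp_rot: [-0.498, 0.506, 0.497, 0.498]
ft_force: [0.0, -0.3, 0.3]
gripper_width: 0.0642
```

```bash
python3 -c "
from h import *
need((.6195,.152,.11))
f=grab_frame('wrist')
overlay(f,[(.6195,.152,.133,.0195),(.6195,.152,.0,.03)],'pics/w29.png')"
```

```text
pos [0.6156 0.1441 0.165 ] rot units total [-0.09 -0.09 -0.07] q [ 0.12  0.3   1.64 -0.01  1.21 -1.44]
shift units total [ 1.1  -0.09  0.17]
```

View pics/w29.png

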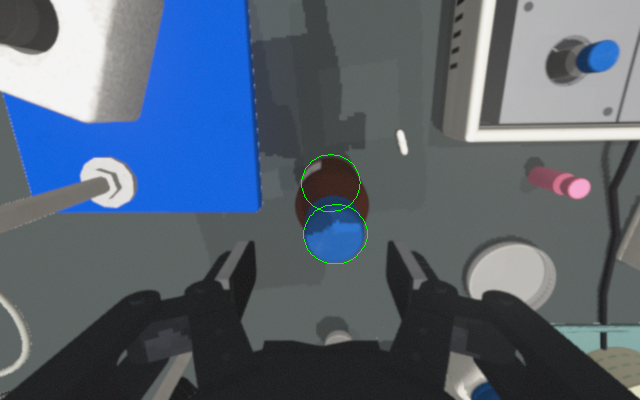

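Call:
move_arm(
  plan=[
    [0,-0.09,0.17,-0.09,-0.09,-0.07],
    [0.3,0,0,0,0,0],
  ],
)

```text
clock: 28.55
tool_pos: [0.6201, 0.1537, 0.1487]
tcp_rot: [-0.5, 0.5, 0.501, 0.5]
ft_force: [0.1, -0.4, -0.1]
gripper_width: 0.064
```

```bash
python3 -c "
from h import *
need((.6195,.152,.11))"
```

```text
pos [0.6201 0.1537 0.1487] rot units total [ 0.01  0.01 -0.  ] q [ 0.13  0.32  1.64  0.    1.17 -1.44]
shift units total [ 0.77  0.01 -0.03]
```

Call:
move_arm(
  plan=[
    [0.25,0.01,-0.03,0,0,0],
    [0.25,0.02,0,0,0.01,0.03],
    [0.2,0.04,0,0,0.01,0.04],
  ],
)

```text
clock: 28.85
tool_pos: [0.6174, 0.1528, 0.112]
tcp_rot: [-0.499, 0.501, 0.502, 0.498]
ft_force: [0.3, -0.4, -0.3]
gripper_width: 0.0639
```

```bash
python3 -c "
from h import *
need((.6195,.152,.11))
f=grab_frame('wrist')
overlay(f,[(.6195,.152,.133,.0195),(.6195,.152,.0,.03)],'pics/w30.png')"
```

```text
pos [0.6174 0.1528 0.112 ] rot units total [ 0.02 -0.01 -0.05] q [ 0.13  0.36  1.67 -0.    1.12 -1.44]
shift units total [ 0.04 -0.04 -0.02]
```

View pics/w30.png

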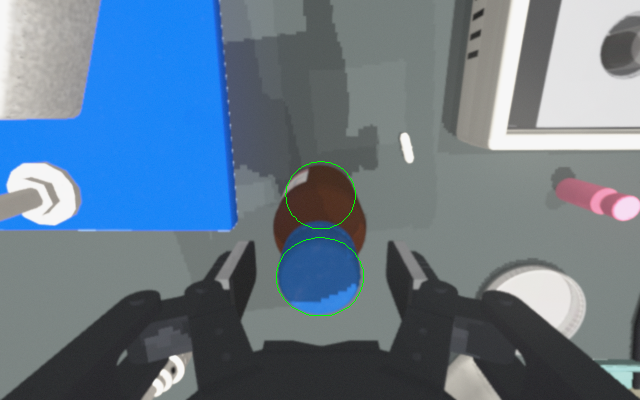

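Call:
move_arm(
  plan=[
    [0.03,-0.03,-0.02,0,0,-0.05],
    [0,0,0,0,0,0],
    [0,0,0,0,0,0],
    [0,0,0,0,0,0],
    [0,0,0,0,0,0],
    [0,0,0,0,0,0],
  ],
  grip=1,
  force=70,
)

```text
clock: 29.5
tool_pos: [0.6169, 0.1515, 0.1074]
tcp_rot: [-0.499, 0.501, 0.501, 0.498]
ft_force: [-0.4, 0.8, -1.8]
gripper_width: 0.0371
```

```bash
python3 -c "
from h import *
need((.6195,.152,.23));print(status.get_obs()['ft_force'])
f=grab_frame('wrist');p=status.get_obs()['tool_pos']
overlay(f,[(p[0],p[1],.133,.0195),(p[0],p[1],.0,.03)],'pics/w31.png')"
```

```text
pos [0.6169 0.1515 0.1074] rot units total [ 0.02 -0.01 -0.05] q [ 0.13  0.37  1.67 -0.    1.11 -1.44]
shift units total [-2.45 -0.04  0.01]
[-0.42309406  0.77612636 -1.82737531]
```

View pics/w31.png

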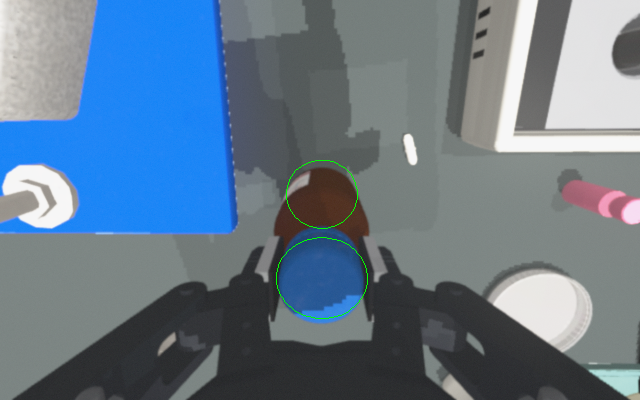

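Call:
move_arm(
  plan=[
    [-0.15,0,0,0,0,0],
    [-0.3,0,0,0,0,0],
    [-0.5,0,0,0,0,0],
    [-0.5,0,0,0,0,0],
    [-0.5,0,0,0,0,0],
    [-0.5,0,0,0,0,0],
    [-0.3,0,0,0,0,0],
  ],
)

```text
clock: 30.25
tool_pos: [0.6132, 0.1509, 0.2486]
tcp_rot: [-0.497, 0.505, 0.504, 0.494]
ft_force: [1.5, -0.4, -3.8]
gripper_width: 0.0375
```

```bash
python3 -c "
from h import *
need((.433,.3105,.24));print(status.get_obs()['ft_force'],status.get_obs()['gripper_width'])
f=grab_frame('scene');crop(f,'pics/s31.png',180,60,380,260,3)"
```

```text
pos [0.6132 0.1509 0.2486] rot units total [ 0.02 -0.03 -0.17] q [ 0.13  0.23  1.57 -0.    1.36 -1.44]
shift units total [0.22 3.59 3.2 ]
[ 1.47607362 -0.44455417 -3.78376418] 0.03751323730150363
```

View pics/s31.png

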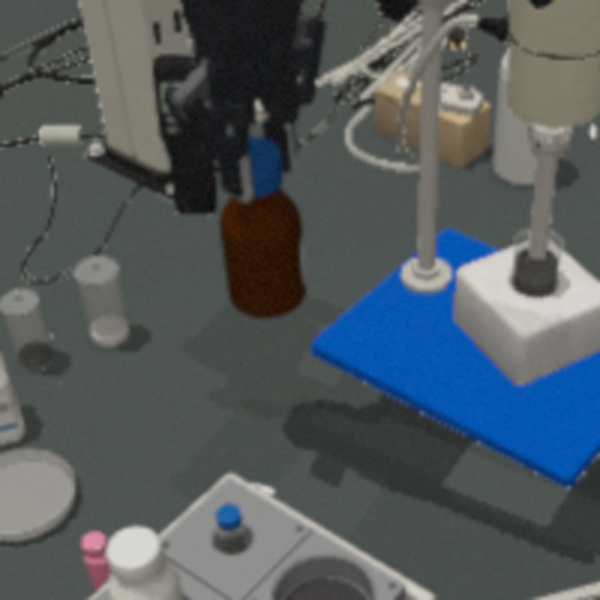

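Call:
move_arm(
  plan=[
    [0,0.2,0.18,0,0,-0.1],
    [0,0.35,0.32,0,0,-0.05],
    [0,0.45,0.4,0,0,0],
    [0,0.45,0.4,0,0,0],
    [0,0.45,0.4,0,0,0],
    [0,0.45,0.4,0,0,0],
    [0,0.45,0.4,0,0,0],
    [0,0.4,0.35,0,0,0],
    [0,0.2,0.2,0,0,0],
  ],
)

```text
clock: 31.2
tool_pos: [0.4252, 0.3078, 0.2391]
tcp_rot: [-0.497, 0.506, 0.502, 0.494]
ft_force: [-0.5, 0.1, -3.7]
gripper_width: 0.037
```

```bash
python3 -c "
from h import *
need((.433,.3105,.20))
f=grab_frame('scene');crop(f,'pics/s32.png',180,120,380,320,3)"
```

```text
pos [0.4252 0.3078 0.2391] rot units total [-0.02 -0.07 -0.17] q [ 0.49  0.01  1.83  0.    1.32 -1.08]
shift units total [ 0.78 -0.17  0.06]
```

View pics/s32.png

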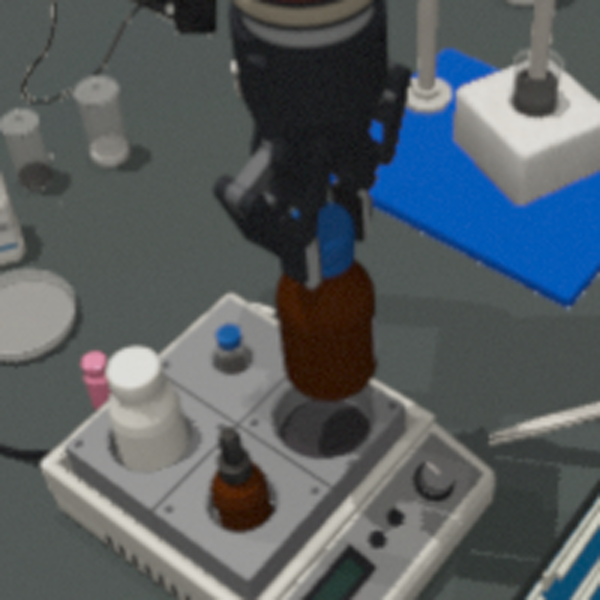

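Call:
move_arm(
  plan=[
    [0,-0.17,0.06,0,-0.07,-0.17],
    [0.2,0,0,0,0,0],
    [0.2,0.02,0,0,0.01,0.03],
    [0.15,0.02,0,0,0.01,0.03],
  ],
)

```text
clock: 31.65
tool_pos: [0.4316, 0.3114, 0.2086]
tcp_rot: [-0.499, 0.502, 0.501, 0.498]
ft_force: [-0.9, 0.4, -3.7]
gripper_width: 0.0374
```

```bash
python3 -c "
from h import *
need((.433,.3105,.1614))
f=grab_frame('wrist');p=status.get_obs()['tool_pos']
overlay(f,[(.4345,.3115,.08,.034),(p[0]+.001,p[1],p[2]-.1074,.03)],'pics/w32.png',(170,60,470,320),2.6)"
```

```text
pos [0.4316 0.3114 0.2086] rot units total [-0.   -0.02 -0.05] q [ 0.49  0.04  1.85  0.    1.25 -1.08]
shift units total [ 0.94 -0.03 -0.02]
```

View pics/w32.png

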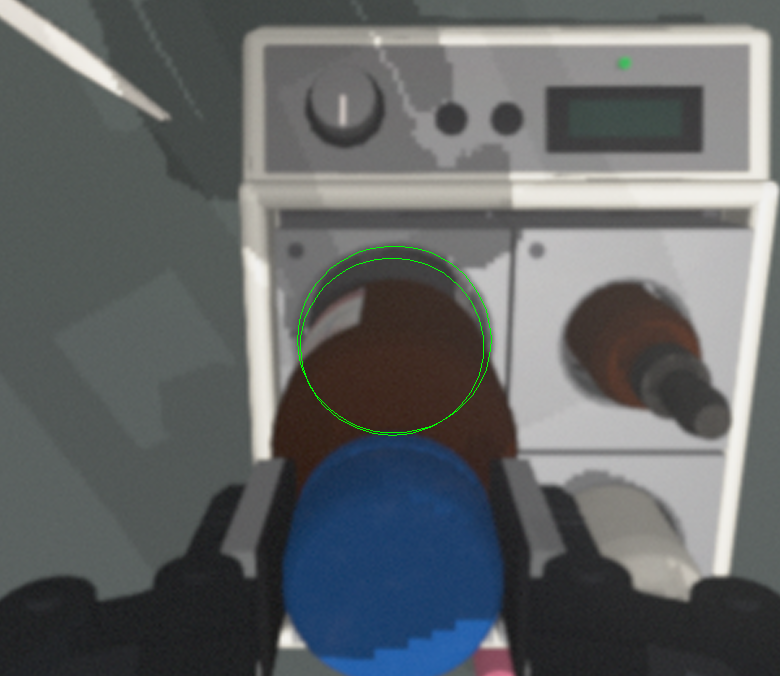

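Call:
move_arm(
  plan=[
    [0.15,0,0,0,-0.02,-0.05],
    [0.12,0,0,0,0,0.01],
  ],
)

```text
clock: 31.9
tool_pos: [0.4312, 0.31, 0.1919]
tcp_rot: [-0.499, 0.502, 0.5, 0.499]
ft_force: [0.3, 0.2, -3.6]
gripper_width: 0.0372
```

```bash
python3 -c "
from h import *
need((.4317,.311,.1614))
f=grab_frame('wrist');p=status.get_obs()['tool_pos']
overlay(f,[(.4345,.3115,.08,.034),(p[0]+.0028,p[1],p[2]-.1074,.03)],'pics/w33.png',(170,60,470,320),2.6)"
```

```text
pos [0.4312 0.31   0.1919] rot units total [-0.02 -0.01 -0.04] q [ 0.49  0.06  1.87  0.    1.22 -1.08]
shift units total [ 0.61 -0.01  0.02]
```

View pics/w33.png

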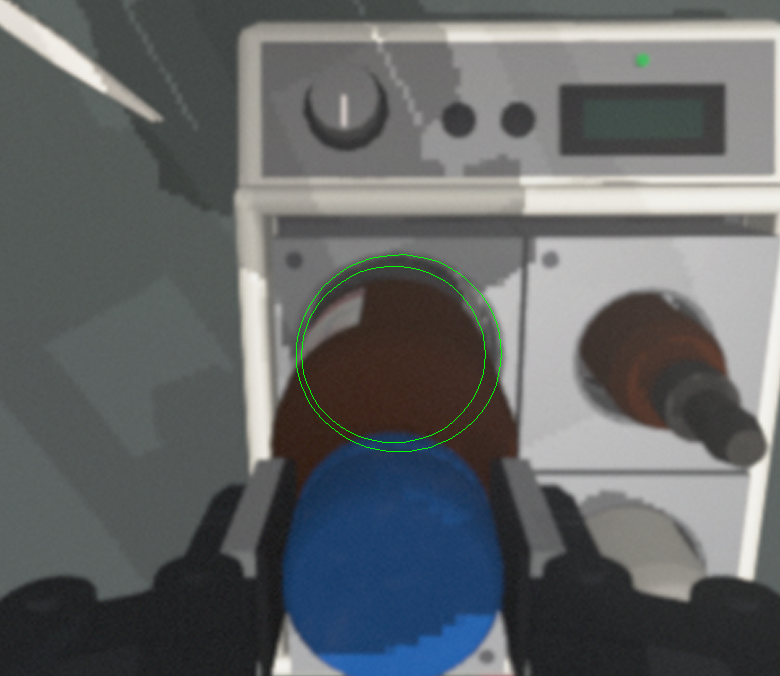

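Call:
move_arm(
  plan=[
    [0.12,-0.01,0.03,-0.02,0,-0.04],
    [0.1,0,0,0,0,0.01],
  ],
)

```text
clock: 32.15
tool_pos: [0.432, 0.3114, 0.1797]
tcp_rot: [-0.5, 0.501, 0.5, 0.5]
ft_force: [-0.2, -0.6, -4.0]
gripper_width: 0.0369
```

```bash
python3 -c "
from h import *
need((.4317,.311,.1614));print(status.get_obs()['ft_force'])
f=grab_frame('wrist');p=status.get_obs()['tool_pos']
overlay(f,[(.4345,.3115,.08,.034)],'pics/w34.png',(170,60,470,320),2.6)
f=grab_frame('scene');overlay(f,[(.4345,.3105,.08,.034)],'pics/s34.png',(230,160,370,300),4)"
```

```text
pos [0.432  0.3114 0.1797] rot units total [-0.01 -0.01 -0.01] q [ 0.49  0.07  1.88 -0.    1.19 -1.08]
shift units total [ 0.37  0.01 -0.01]
[-0.23680273 -0.5869641  -4.0172615 ]
```

View pics/w34.png

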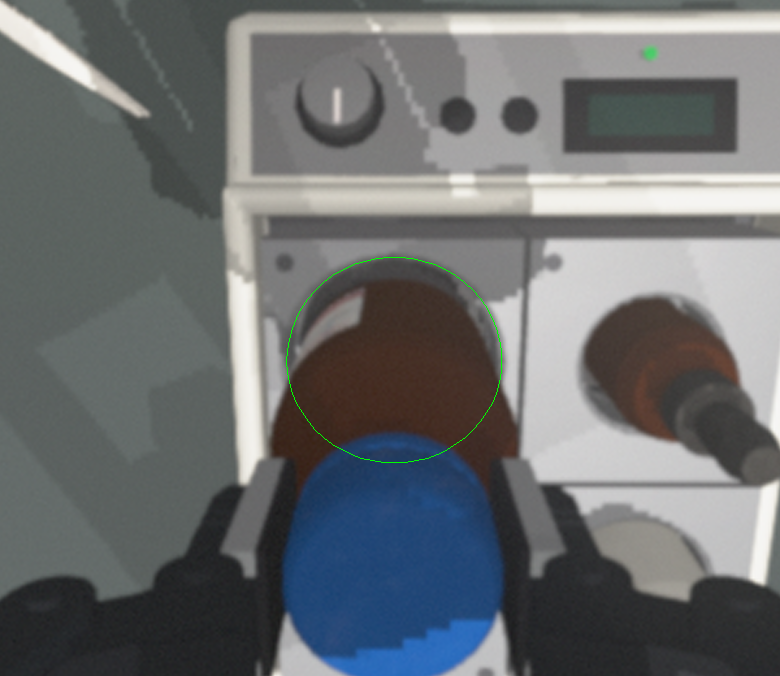

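View pics/s34.png

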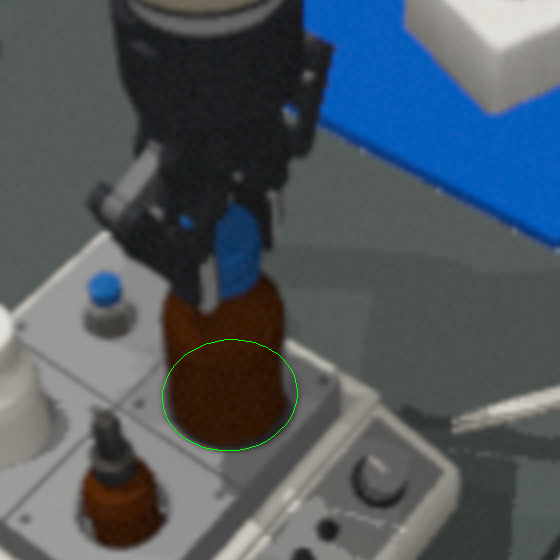

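Call:
move_arm(
  plan=[
    [0.12,0.01,-0.01,0,0,0],
    [0.1,0.01,0,0,0,0.01],
  ],
)

```text
clock: 32.45
tool_pos: [0.4316, 0.3112, 0.169]
tcp_rot: [-0.5, 0.5, 0.5, 0.5]
ft_force: [-0.1, -0.3, -4.7]
gripper_width: 0.0372
```

```bash
python3 -c "
from h import *
need((.4317,.311,.1614));print(status.get_obs()['ft_force'])"
```

```text
pos [0.4316 0.3112 0.169 ] rot units total [-0.   -0.01 -0.01] q [ 0.49  0.08  1.89 -0.    1.17 -1.08]
shift units total [ 0.15 -0.   -0.  ]
[-0.14279362 -0.34469033 -4.73149604]
```

Call:
move_arm(
  plan=[
    [0.08,0,0,0,0,0],
    [0.04,0,0,0,0,0],
  ],
)

```text
clock: 32.65
tool_pos: [0.4313, 0.3111, 0.1621]
tcp_rot: [-0.5, 0.501, 0.5, 0.5]
ft_force: [0.3, -0.1, -3.0]
gripper_width: 0.0372
```

```bash
python3 -c "
from h import *
need((.4317,.311,.1614));print(status.get_obs()['ft_force'])"
```

```text
pos [0.4313 0.3111 0.1621] rot units total [-0.   -0.01 -0.01] q [ 0.49  0.09  1.89 -0.    1.16 -1.08]
shift units total [ 0.01 -0.01 -0.  ]
[ 0.34647573 -0.06641917 -3.02492225]
```

Call:
move_arm(
  plan=[
    [0.02,0,0,0,0,0],
  ],
)

```text
clock: 32.75
tool_pos: [0.4315, 0.3112, 0.1613]
tcp_rot: [-0.5, 0.5, 0.5, 0.5]
ft_force: [-0.3, -0.4, 0.7]
gripper_width: 0.0371
```

```bash
python3 -c "
from h import *
need((.4317,.311,.1614));print(status.get_obs()['ft_force'])"
```

```text
pos [0.4315 0.3112 0.1613] rot units total [-0.   -0.01 -0.01] q [ 0.49  0.09  1.89 -0.    1.16 -1.08]
shift units total [-0. -0. -0.]
[-0.34226915 -0.35754448  0.66473517]
```

Contact (force changed by +4 N). One more slight step, then release.

Call:
move_arm(
  plan=[
    [0.015,0,0,0,0,0],
    [0,0,0,0,0,0],
  ],
)

```text
clock: 32.95
tool_pos: [0.4321, 0.3114, 0.1615]
tcp_rot: [0.5, -0.5, -0.5, -0.5]
ft_force: [-0.3, -0.9, -4.6]
gripper_width: 0.0369
```

Call:
move_arm(
  plan=[
    [0,0,0,0,0,0],
    [0,0,0,0,0,0],
    [0,0,0,0,0,0],
  ],
  grip=0.35,
)

```text
clock: 33.25
tool_pos: [0.4341, 0.3126, 0.164]
tcp_rot: [-0.501, 0.498, 0.499, 0.502]
ft_force: [-0.2, 0.5, 0.1]
gripper_width: 0.0557
```

```bash
python3 -c "
from h import *
need((.4317,.311,.3));print(status.get_obs()['ft_force'])
f=grab_frame('wrist')
overlay(f,[(.4345,.3115,.08,.034)],'pics/w35.png',(170,60,470,320),2.6)"
```

```text
pos [0.4341 0.3126 0.164 ] rot units total [-0.    0.02  0.06] q [ 0.49  0.09  1.89 -0.    1.15 -1.08]
shift units total [-2.72  0.03 -0.03]
[-0.16644572  0.51337384  0.12354606]
```

View pics/w35.png

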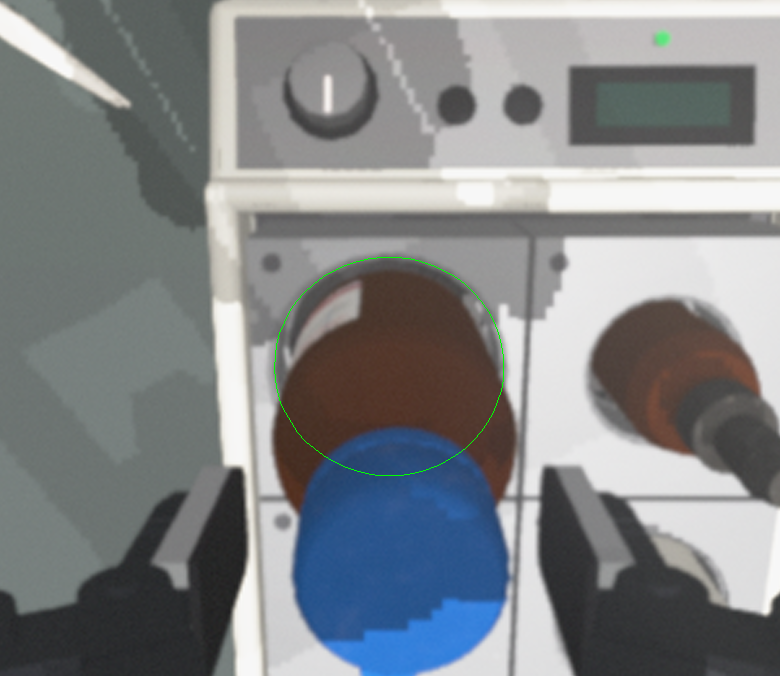

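Call:
move_arm(
  plan=[
    [-0.25,0,0,0,0,0],
    [-0.5,0,0,0,0,0],
    [-0.6,0,0,0,0,0],
    [-0.7,0,0,0,0,0],
    [-0.7,0,0,0,0,0],
    [-0.7,0,0,0,0,0],
    [-0.5,0,0,0,0,0],
    [0,0,0,0,0,0],
  ],
)

```text
clock: 34.1
tool_pos: [0.433, 0.3122, 0.3771]
tcp_rot: [-0.501, 0.496, 0.499, 0.504]
ft_force: [0.5, -0.2, -0.1]
gripper_width: 0.0554
```

```bash
python3 -c "
from h import *
need()
C=[(.517,.3105,.107,.009),(.434,.392,.157,.007),(.517,.392,.158,.017),(.4345,.3105,.187,.0195)]
W=[(.517,.3105,.08,.014),(.434,.3925,.08,.022),(.517,.3925,.08,.027),(.4345,.3105,.08,.034)]
f=grab_frame('wrist');overlay(f,C+W,'pics/w36.png')
f=grab_frame('scene');overlay(f,C+W,'pics/s36.png',(180,180,370,330),4)
f=grab_frame('top');overlay(f,C+W,'pics/t36.png',(180,170,330,300),5)"
```

```text
pos [0.433  0.3122 0.3771] rot units total [-0.    0.06  0.12] q [ 0.49 -0.07  1.65 -0.    1.55 -1.08]
```

View pics/w36.png

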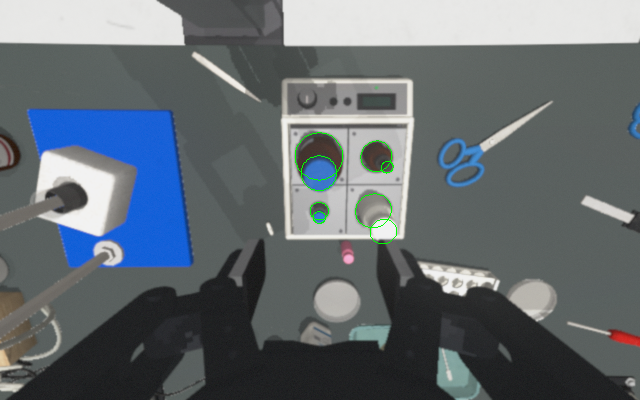

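View pics/s36.png

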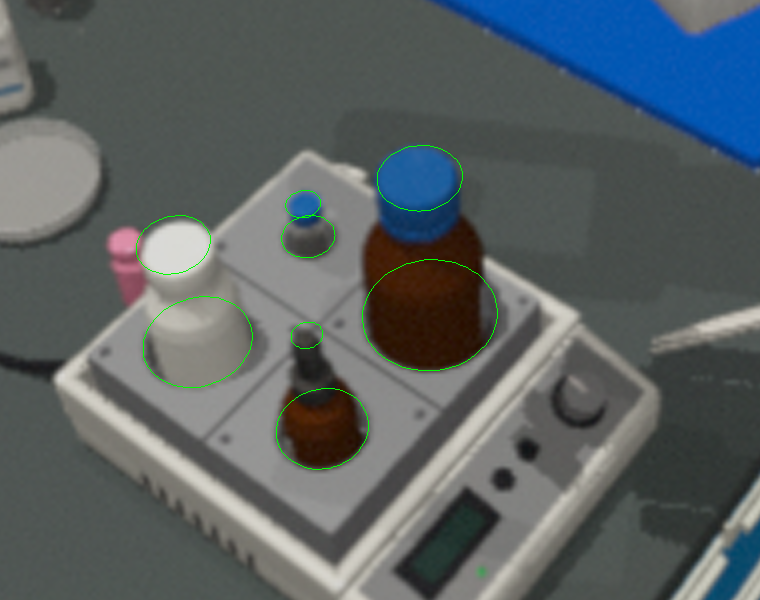

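View pics/t36.png

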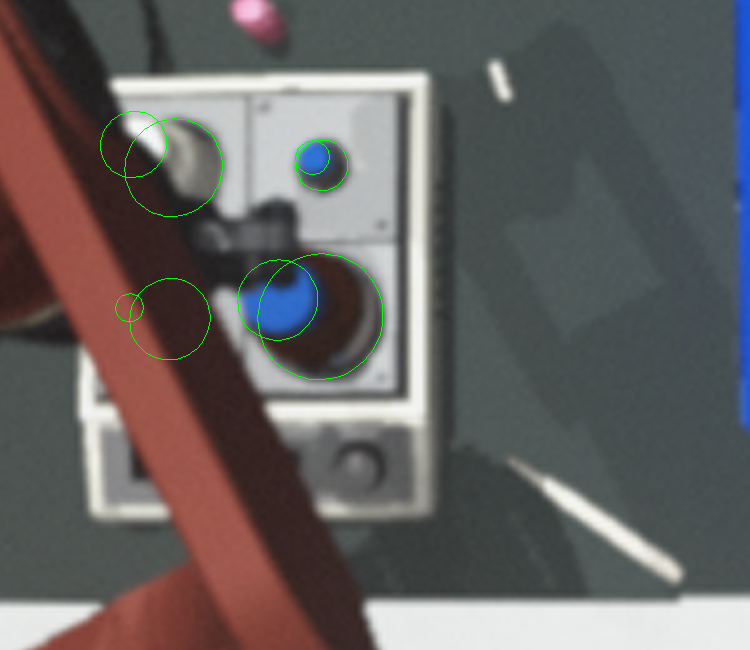

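```bash
python3 -c "
from h import *
print(ctrl.job_done())"
```

```text
the job is handed in; nothing more can be done
None
```

All four vessels are standing upright in their wells: the vial in the 28 mm, the dropper bottle in the 44 mm, the white bottle in the 54 mm, and the leftmost amber bottle in the 68 mm. I handed the job in at about 34 s on the robot's clock; it reports no verdict.

**Seating:** I lowered each vessel until the wrist felt the well floor. The peaks I read were about 20 N for the vial, 7 N for the dropper bottle, 7 N for the white bottle and 4 N for the amber bottle.

**Last checks:** I overlaid the expected well rims and vessel tops on the wrist, scene and top pictures. They agreed to about 1–2 mm, and the arm was clear of everything. The tweezers did not appear to have moved in those pictures, but I did not measure them against the start.

**Checks that disagreed or fell short:**
- **Well position:** the wrist camera put the wells about 1–1.5 mm farther left (+y) than the other two cameras. I aimed between the two for the dropper bottle and nearer the wrist camera's value for the white and amber bottles.
- **Contact height:** the vial and dropper bottle met the floor 1–2 mm lower than calculated.
- **White bottle cap:** it sat 1–2 mm off its overlay in the last scene picture, within tolerance.
- **Top view:** the arm hid the dropper bottle and part of the white bottle, so those two were checked only in the other two pictures.

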